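# Lid on the spice grinder, held at the pulse position

## Task

Pull the drawer of the counter-top drawer unit out to its stop and leave it open; from it take the grinder's lid (the one with the tall bar grip and two side lugs, not the small spare with the round knob). Put the lid fully home in the grinder's collar with its lugs through the two slots, then twist it clockwise (seen from above) to the pulse position, half-way to the lock, where the lid's ribs point at the round studs, never going on to the lock click. The lid springs back if let go, so finish while still holding it there; leave the other things on the counter where they are and the spare lid in the drawer.

Things in the scene. Friction and masses are not known exactly. Their poses are not given: they have to be found in the camera images.
- drawer (a joint): how far the drawer is pulled out (m): 0 shut, 0.16 at its stop; starts 0 to 0.02. It slides along the -x direction of unit_top against about 2 N of friction and stays where it is left
- drawer_handle (a point): middle of the drawer's handle, a level round bar 12 mm thick and 130 mm long (along this point's y), axis 42 mm in front of the drawer front, 78 mm above the counter; moves with the drawer. Free below; 36 mm gap between bar and front
- unit_top (a point): middle of the front edge of the top of the low metal drawer unit (240 deep x 360 wide x 105 mm high, fixed, a 12 mm board on its back part); its x axis points from the drawer front to the back. Drawer inside: 310 mm wide, 188 mm long, floor 12 mm above the counter, side walls up to 58 mm, front up to 96 mm. The two lids lie in its left and right halves, either way round
- lid_grip (a point): centre of the bar grip of the grinder's black lid (upright in the drawer, hidden until it is pulled out). The bar is 60 mm long (this point's x), 18 mm wide (y), 40 mm high (z); this point is 20 mm above the top of the lid's disc and 40 mm above the lid's underside
- lid: the same lid, origin at the centre of its underside; axes as lid_grip. From below: plug 80 mm diameter, 14 mm high; disc 104 mm diameter, 6 mm; bar grip. 60 mm high in all, about 0.2 kg. Two steel lugs on the plug along +x and -x reach 47 mm from the axis, 14 mm wide, 1 to 7 mm above the underside; slim steel ribs on the disc point along them. Half a turn makes no difference
- collar (a point): centre of the mouth of the grinder's collar, 125 mm above the counter. Bore 85 mm; two slots for the lugs, 23 mm wide, lie along this point's +x and -x. With the lid home its disc lies on the mouth and lid_grip is 26 mm above this point. Twisted clockwise from above, the lugs run under the collar's flange
- grinder: the round metal grinder (up to 164 mm diameter, fixed to the counter), axes as collar, origin on the counter. Marks on its shoulder round the collar, on both sides: upright ridge at the slot (insert), round stud 40 degrees clockwise of it (pulse, half-way), broad block at 80 degrees (lock)
- switch_ring (a joint): angle (rad, growing clockwise from above) of the sprung ring in the collar that the lugs turn; 0 at rest. The lugs have play: it starts to turn when the lid is about 0.09 rad from the slot line, then goes with it: about 0.6 at the pulse position, click at 1.2, hard stop at 1.35. Spring torque back to 0: 0.08 N m at 0, 0.16 at 0.7
- spare_center (a point): centre of the spare plain lid in the other half of the drawer: black disc 82 mm diameter, 12 mm thick, round knob 26 mm diameter up to 34 mm; no lugs
- bowl: brown earthenware bowl, 100 mm across, 40 mm high, standing by; origin at the centre of its underside
- squeeze: white squeeze bottle, 56 mm diameter, 170 mm high, standing by; origin at the centre of its underside
- shaker: glass shaker jar with steel cap, 52 mm diameter, 90 mm high, standing by; origin at the centre of its underside
- mug: white mug, 80 mm diameter, 90 mm high, standing by; origin at the centre of its underside
- caddy: open steel caddy of wooden stirrers, 70 x 120 mm, about 85 mm high, standing by; origin at the centre of its underside
- spatula: spatula lying flat on the counter, standing by
Mind the look-alikes: they are no part of the job. Leave any yellow look-alike of the grinder alone.

How it is judged:
On the way, in this order (a step that is already met when the one before it is completed fails the run):
1. the drawer is pulled out to its stop (value of joint drawer above 0.152 m), for 0.2 s.
2. the lid is fully home in the collar with its lugs in the slots, not yet twisted (z of lid_grip in the frame of collar between 0.022 and 0.0295 m and horizontal distance between lid_grip and collar below 0.005 m and angle between lid_grip's own z axis and vertical below 0.08 rad and angle between the x axis of lid_grip and the x axis of collar, either way round below 0.25 rad), for 0.1 s.
At the end, for the whole second after the job is handed in: the robot grips the lid (over 1 N); the lid is home in the collar (within 3.5 mm in height, 5 mm of centre, upright) and twisted clockwise 40 +-11 degrees from the slots with the ring at 0.3 to 1.0 rad; the drawer is still out over 130 mm, the spare lid in it (z of lid_grip in the frame of collar between 0.022 and 0.0295 m and horizontal distance between lid_grip and collar below 0.005 m and angle between lid_grip's own z axis and vertical below 0.08 rad and angle between the x axis of lid_grip and the x axis of collar, either way round between 0.5 and 0.9 rad and value of joint switch_ring between 0.3 and 1 rad and contact force between the fingers and lid above 1 N and value of joint drawer above 0.13 m and z of spare_center in the frame of unit_top below -0.05 m and x of spare_center in the frame of drawer_handle between 0.04 and 0.25 m); the arm keeps its last pose, push and grip.
It fails at once if the lid is turned on to the lock click (value of joint switch_ring above 1.2 rad).
It fails at once if a bystander on the counter is shifted more than 40 mm (distance of any of bowl, squeeze, shaker, mug, caddy, spatula from where it was at the start of the episode above 0.04 m).
It also fails if it takes over 61 s, if anything falls off the work surface, if the arm or the gripper's body presses on something with over 40 N, if the wrist force passes 120 N, or if a joint passes its speed limit or range.

## Robot

A 6-joint arm with a two-finger parallel gripper is mounted at the origin on the work surface. World frame = base frame: x ahead of the robot, y to its left, z up, the work surface at z = 0. Lengths are in m, angles in rad, forces in N, time in s.
With the tool pointing down it reaches from about 0.225 to 0.875 m from the base axis. Payload 3.4 kg.
Tool frame: the origin (TCP) lies at the very end of the fingers, on their centre line; the grasp point (between the pads) lies manip.pinch_z behind it (manip.pinch_z is the distance from the TCP to the grasp point, in m); z points along the fingers, y is the direction in which the jaws open and shut (so a half turn about z gives the same grasp; the last joint's range is limited). The gripper opens to 85 mm and grips with 20 to 120 N. Pads are 22 mm wide; open, the fingers measure 114 mm over their backs; the gripper's body (76 mm by 85 mm) begins 54 mm behind the grasp point. The pads swing forward as they close: fully open they stand 13 mm farther back than shut.
Start: joints at [-1.334, 0.276, 1.505, -0, 1.361, -0.121], TCP at [0.201, -0.539, 0.231] pointing down, gripper open.
Joint ranges: [-2.89, 2.89], [-0.75, 2.08], [0.22, 2.7], [-1.18, 4.32], [0.11, 2.71], [-2.7, 2.7]. Speed limits (rad/s): [2.57, 2.57, 3.14, 3.14, 3.14, 3.14].

## Interface

Orientations are given as a unit quaternion [w, x, y, z].
In Python, from rig import manip, imaging, workorder gives the robot as it stands.
- The arm moves only by the tool apply_moves, never from a script. Its argument "moves" is one flat list of numbers, 7 for each row, row after row: the finger opening in m, from 0 to 0.0854, then the shift along the tool's x, y, z in m, then the turn, a rotation vector about the tool's x, y, z in rad. In form: [jaw, tx, ty, tz, rx, ry, rz, jaw, tx, ty, tz, rx, ry, rz, ...]. A call has exactly 8 rows; each row shifts and turns the pose as measured when the row begins, along the tool's axes as they then stand; what a row does not reach is not made up. A row lasts 1/12 s, in which the tool goes at most 41.7 mm and 7.16 degrees, less where a joint would pass 70% of its speed; a pose out of reach is approached as far as the arm can. A call with a gripper value outside its range is refused whole. The fingers move at their own pace and stop on an object; "newtons" is the grip in N (left out, the last holds). Time passes only in rows, so rows that do not move let the fingers close, or fill a call up. It gives the time, the measured TCP pose, the force and the opening at its end, in the units of the state.
- manip.get_state(): the state, without advancing time (a new reading comes with each control period).
- imaging.get_image(name): name is "scene" or "top" or "wrist"; returns a dict with "image" (420x560x3 uint8, red, green, blue), "range_z" (420x560 float32, m along the optical axis (not along the pixel's ray), 0 where there is no reading), "fx", "fy", "cx", "cy" (pixels), "k1" (the pictures are not rectified: a ray, as slopes to the right and down, at radius r is drawn at 1 + k1 r^2 times it, then the intrinsics apply), "R" (3x3) and "t" (3): a world point X has camera coordinates R X + t. Camera axes: x right, y down, z forward; pixel columns grow to the right and rows downward; lengths in m; the calibration is good to about 2 mm. A picture is of the moment at which its call begins.
- workorder.sign_off(): hands the job in, once; it reports no verdict.
The state is a dict: "clock": time; "qpos": joint angles; "qd": joint speeds; "effort": joint torques, N m; "position": TCP position; "ee_rot": TCP orientation; "contact_force": force on the tool from outside, world axes, zero at the start; "moment": the same for the moment, N m; "width": finger opening in m.
Only numpy, scipy, OpenCV 4.12 (cv2) and the standard library are available. Lean on these libraries where they do the work, as an engineer would, in place of code of your own. Each camera call takes 0.05 s, during which the arm holds its last target.

## Working session

There is one attempt and no reset: what is moved stays moved. The work goes in short steps, Python scripts to look and compute and a tool call to move; the robot and the scene stay as the last step left them, time stands still between calls to the robot, and variables do not carry over. Pictures are saved under pics/ and viewed, and the job is handed in when it is done.

Besides the shell and the picture viewer there is one more tool, called after "Call:" as name(argument=value, ...), one argument or row to a line, values as JSON. apply_moves: Moves the arm, as the interface text tells. Its arguments: {"type":"object","properties":{"moves":{"type":"array"},"newtons":{"type":"number"}},"required":["moves"]}

```bash
mkdir -p pics; ls
python3 - <<'E'
from rig import manip, imaging
import cv2
print(manip.get_state(), manip.pinch_z)
for n in ["scene","top","wrist"]:
    d=imaging.get_image(n)
    cv2.imwrite(f"pics/{n}0.png",d["image"][:,:,::-1])
    print(n,d["fx"],d["fy"],d["cx"],d["cy"],d["k1"],d["R"],d["t"])
E
```

```text
pics
{'clock': 0.0, 'qpos': array([-1.33398221e+00,  2.76575801e-01,  1.50611426e+00, -1.48535670e-05,
        1.36064109e+00, -1.20993300e-01]), 'qd': array([-1.60107989e-03,  1.40279067e-03,  3.66097287e-04, -1.46075663e-04,
       -1.46199413e-03, -6.51104425e-05]), 'effort': array([-7.78084882e-05, -4.16772938e+01, -2.45805860e+01, -2.59822709e-04,
        1.10989818e-02, -1.59611950e-06]), 'position': array([ 0.20125262, -0.53809606,  0.23045814]), 'ee_rot': array([-8.67371151e-04,  9.84038722e-01,  1.77952348e-01, -5.75602699e-05]), 'contact_force': array([ 0.81687428, -0.60892431, -0.51668849]), 'moment': array([-0.03314603,  0.01920346,  0.0150957 ]), 'width': 0.08557893399285721} 0.0187
scene 454.9188655080487 454.9188655080487 286.8944175149134 210.5127435759351 -0.01272165602860369 [[-7.49419661e-01  6.62094785e-01 -8.16418674e-04]
 [ 5.64140594e-01  6.37899681e-01 -5.24241727e-01]
 [-3.46576920e-01 -3.93337633e-01 -8.51569108e-01]] [ 0.38484388 -0.22305966  1.68105003]
top 531.4797461196719 531.4797461196719 279.37232639125693 204.23375547190514 0.03597037772232595 [[-2.16479224e-02 -9.99759796e-01 -3.42308648e-03]
 [-9.89188619e-01  2.19154971e-02 -1.45002026e-01]
 [ 1.45042214e-01  2.47085594e-04 -9.89425437e-01]] [-0.02481664  0.52130714  1.64005412]
wrist 350.1673080332385 350.1673080332385 282.2962299323042 215.68634677820225 -0.08096272928178874 [[ 3.50174458e-01 -9.36684165e-01 -7.90060858e-04]
 [-8.96095819e-01 -3.35246081e-01  2.90899208e-01]
 [-2.72745547e-01 -1.01157502e-01 -9.56753378e-01]] [-0.57446157 -0.036791    0.37991044]
```

View pics/scene0.png

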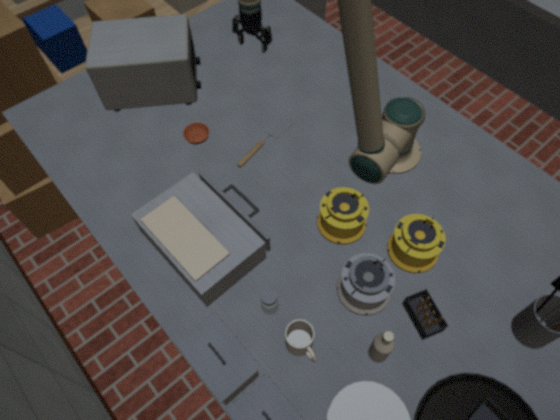

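View pics/top0.png

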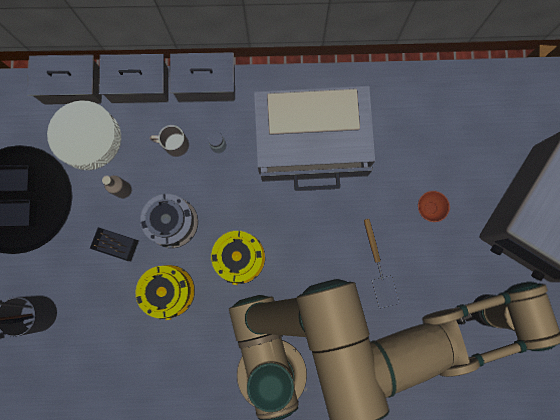

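View pics/wrist0.png

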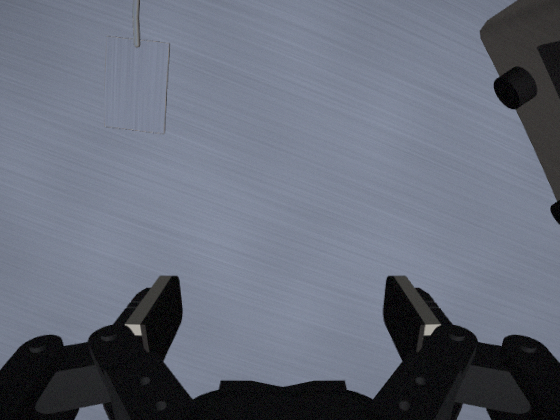

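The top view shows the drawer unit at (315,130) with its handle at (317,184). The silver grinder is at (167,219), and the yellow look-alikes are at (237,256) and (163,291). The arm is folded to the lower right. Next I'll measure with a helper file.

```bash
cat > h.py <<'E'
import numpy as np, cv2
from rig import manip, imaging
from scipy.spatial.transform import Rotation as Ro
def K(d): return np.array([[d["fx"],0,d["cx"]],[0,d["fy"],d["cy"]],[0,0,1.]])
def slopes(d,uv):
    D=np.array([d["k1"],0,0,0,0.])
    return cv2.undistortPoints(np.asarray(uv,float).reshape(-1,1,2),K(d),D).reshape(-1,2)
def plane(d,uv,z):
    s=slopes(d,uv); R,t=d["R"],d["t"]
    r=np.c_[s,np.ones(len(s))]@R; c=-R.T@t
    return c+r*((z-c[2])/r[:,2])[:,None]
def cloud(d):
    h,w=d["range_z"].shape
    u,v=np.meshgrid(np.arange(w),np.arange(h))
    s=slopes(d,np.c_[u.ravel(),v.ravel()])
    z=d["range_z"].ravel()[:,None]
    P=(np.c_[s,np.ones(len(s))]*z-d["t"])@d["R"]
    P[z[:,0]==0]=np.nan
    return P.reshape(h,w,3)
def proj(d,X):
    X=np.atleast_2d(X)
    return cv2.projectPoints(X,cv2.Rodrigues(d["R"])[0],d["t"],K(d),np.array([d["k1"],0,0,0,0.]))[0].reshape(-1,2)
def save(n,img,box=None,s=1):
    if box: img=img[box[1]:box[3],box[0]:box[2]]
    img=cv2.resize(img,None,fx=s,fy=s,interpolation=cv2.INTER_CUBIC)
    cv2.imwrite(f"pics/{n}.png",img[:,:,::-1])
def pose():
    s=manip.get_state(); q=s["ee_rot"]
    return s["position"],Ro.from_quat([q[1],q[2],q[3],q[0]]).as_matrix(),s
def delta(target,Rt):
    p,R,s=pose()
    return R.T@(np.asarray(target)-p), Ro.from_matrix(R.T@Rt).as_rotvec()
def down(yaw): # tool z down, tool y (jaw) along world yaw
    y=np.array([np.cos(yaw),np.sin(yaw),0]); z=np.array([0,0,-1.]); x=np.cross(y,z)
    return np.c_[x,y,z]
E
python3 - <<'E'
from h import *
d=imaging.get_image("top"); im=d["image"]; P=cloud(d)
save("topA",im,(80,170,290,330),3.5)
save("topB",im,(240,70,390,200),4)
sc=imaging.get_image("scene"); save("scA",sc["image"],(300,170,460,320),4)
Z=P[...,2]
for (u,v) in [(317,185),(317,178),(315,150),(315,110),(167,219),(150,230),(237,256),(300,230)]: print(u,v,P[v,u].round(3))
# unit mask by height ~.105/.117
m=((Z>.095)&(Z<.125)).astype(np.uint8); m[:,:245]=0;m[:,385:]=0;m[195:]=0
m=cv2.morphologyEx(m,cv2.MORPH_OPEN,np.ones((5,5)))
c=max(cv2.findContours(m,0,1)[0],key=cv2.contourArea)
X=np.array([P[v,u] for u,v in c.reshape(-1,2)],np.float32)
r=cv2.minAreaRect(X[:,:2]); print(r, cv2.boxPoints(r))
# handle
m=((Z>.065)&(Z<.092)); m[:,:285]=0;m[:,350:]=0;m[195:]=0;m[:176]=0
q=P[m]; print(len(q),q.mean(0)); 
rr=cv2.minAreaRect(q[:,:2].astype(np.float32)); print(rr)
E
```

```text
317 185 [ 0.585 -0.159  0.008]
317 178 [ 0.607 -0.159  0.012]
315 150 [ 0.678 -0.15   0.102]
315 110 [ 0.799 -0.152  0.12 ]
167 219 [0.473 0.302 0.11 ]
150 230 [0.44  0.35  0.121]
237 256 [0.357 0.093 0.108]
300 230 [ 0.441 -0.1    0.003]Traceback (most recent call last):
  File "<stdin>", line 13, in <module>
cv2.error: OpenCV(4.12.0) /io/opencv/modules/imgproc/src/convhull.cpp:143: error: (-215:Assertion failed) total >= 0 && (depth == CV_32F || depth == CV_32S) in function 'convexHull'
```

View pics/topA.png

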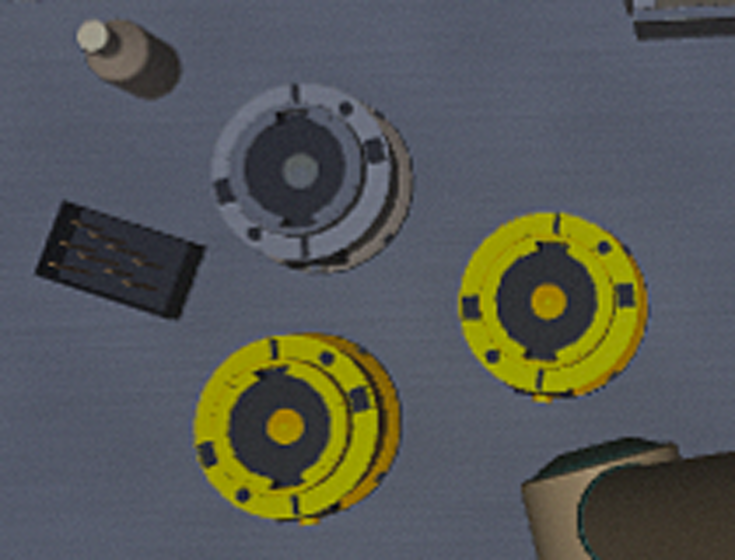

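View pics/topB.png

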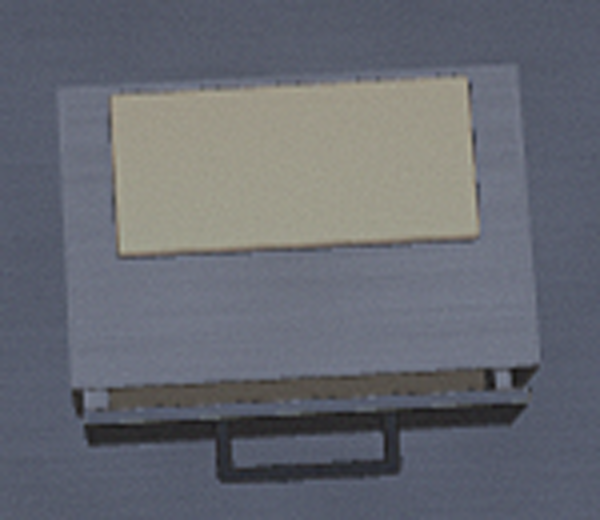

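Run:
```python
from h import *
d=imaging.get_image("top"); im=d["image"]; P=cloud(d)
Z=P[...,2]
m=((Z>.095)&(Z<.125)).astype(np.uint8); m[:,:245]=0;m[:,385:]=0;m[195:]=0
m=cv2.morphologyEx(m,cv2.MORPH_OPEN,np.ones((5,5)))
c=max(cv2.findContours(m,cv2.RETR_EXTERNAL,cv2.CHAIN_APPROX_NONE)[0],key=cv2.contourArea)
X=np.array([P[v,u] for u,v in c.reshape(-1,2)])[:,:2].astype(np.float32)
r=cv2.minAreaRect(X[np.isfinite(X[:,0])]); print(r, cv2.boxPoints(r))
bp=cv2.boxPoints(cv2.minAreaRect(c)); print(bp, plane(d,bp,.105))
# handle
m=((Z>.06)&(Z<.095)); m[:,:285]=0;m[:,350:]=0;m[195:]=0;m[:176]=0
q=P[m]; print(len(q),q.mean(0) if len(q) else 0)
```

```text
((0.7539540529251099, -0.14789122343063354), (0.24632254242897034, 0.36056002974510193), 1.8326672315597534) [[ 0.62509036  0.02835779]
 [ 0.63662124 -0.33201778]
 [ 0.88281775 -0.32414025]
 [ 0.87128687  0.03623533]]
[[253.51672   91.076065]
 [370.56787   85.073456]
 [374.48523  161.4623  ]
 [257.43408  167.4649  ]] [[ 0.86960662  0.03673783  0.105     ]
 [ 0.88035507 -0.32898464  0.105     ]
 [ 0.63659916 -0.33005372  0.105     ]
 [ 0.62600348  0.02842088  0.105     ]]
280 [ 0.57296294 -0.14523664  0.08209479]
```

The top crop shows the grinder's ridges at about crop (295,92) and (305,245), with studs clockwise of them at (347,107) and (254,233). The handle bar runs from crop (220,475) to (400,467), and the drawer is slightly open.

Look-alikes:
- **Grinder:** silver at (167,219), which I choose. The yellow ones at (237,256) and (163,291) I leave alone.
- **Drawers:** the metal unit's handle at (317,188), which I choose. The grey drawer boxes along the wall at (60,72), (130,72) and (202,72) I leave alone.

Run:
```python
from h import *
d=imaging.get_image("top")
f=plane(d,[(257.4,167.5),(374.5,161.5)],.105); e=f[0]-f[1]; yaw=np.arctan2(-e[0],e[1]); print("unit yaw",yaw,"mid",f.mean(0))
H=plane(d,[(295,189),(340,186.7),(317.5,187.8)],.084); print(H)
a=np.array([[295,92],[305,245],[347,107],[254,233]])/3.5+[80,170]
W=plane(d,a,.118); print(W); v=W[0]-W[1]; print("collar yaw",np.arctan2(v[1],v[0]),"mid",W[:2].mean(0),W[2:].mean(0))
h=H[2].copy(); h[2]=.18
for y in (yaw,yaw+np.pi): print(delta(h,down(y)))
print(pose()[1])
s=imaging.get_image("scene"); print(proj(s,np.r_[H[2:],[[*W.mean(0)[:2],.125]]])); 
save("sB",s["image"],(200,160,340,300),4)
```

```text
unit yaw 0.02950480507951348 mid [ 0.63118822 -0.15078319  0.105     ]
[[ 0.56026444 -0.08541961  0.084     ]
 [ 0.56434999 -0.2242171   0.084     ]
 [ 0.56246683 -0.15483467  0.084     ]]
[[0.54073802 0.30941858 0.118     ]
 [0.40886347 0.29961793 0.118     ]
 [0.52670296 0.26474813 0.118     ]
 [0.42006591 0.34293635 0.118     ]]
collar yaw 0.07418159588027001 mid [0.47480074 0.30451826 0.118     ] [0.47338444 0.30384224 0.118     ]
(array([ 0.47261841, -0.23288339,  0.05122951]), array([-2.71220822e-04, -2.62336190e-04, -1.24249255e+00]))
(array([ 0.47261841, -0.23288339,  0.05122951]), array([-2.87011432e-04,  2.96731750e-04,  1.89910007e+00]))
[[ 9.36666561e-01  3.50222426e-01 -7.38021621e-05]
 [ 3.50222430e-01 -9.36666499e-01  3.45737075e-04]
 [ 5.19568641e-05 -3.49687529e-04 -9.99999938e-01]]
[[243.96229289 195.54436085]
 [368.20889322 271.41713254]]
```

View pics/sB.png

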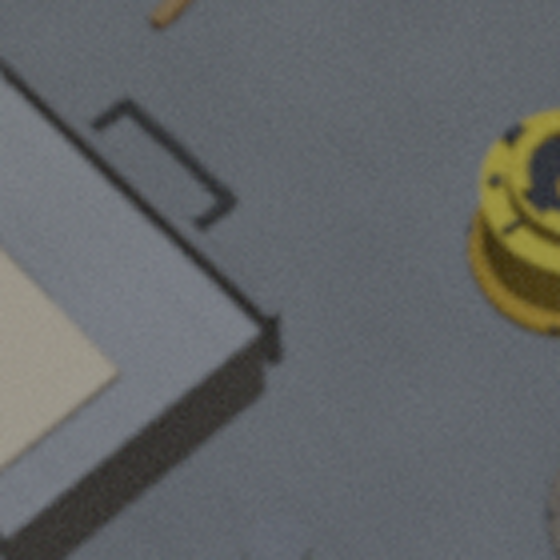

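Call:
apply_moves(
  moves=[0.04,0.036,-0.018,0.002,0,0,0,0.04,0.036,-0.018,0.002,0,0,0,0.04,0.036,-0.018,0.002,0,0,0,0.04,0.036,-0.018,0.002,0,0,0,0.04,0.036,-0.018,0.002,0,0,0,0.04,0.036,-0.018,0.002,0,0,0,0.04,0.036,-0.018,0.002,0,0,0,0.04,0.036,-0.018,0.002,0,0,0],
  newtons=40,
)

```text
clock: 1.07
position: [0.4239, -0.3045, 0.2132]
ee_rot: [0.004, 0.985, 0.17, -0.001]
contact_force: [0.7, -0.9, 0.7]
width: 0.04
```

```bash
cat >> h.py <<'E'
def tell(x,y,z,yaw):
    for k in (0,np.pi): print([a.round(4).tolist() for a in delta([x,y,z],down(yaw+k))])
    p,R,s=pose(); print(p.round(4),R[:,2].round(3),"yawy",np.arctan2(R[1,1],R[0,1]).round(4),"F",s["contact_force"].round(1),"M",s["moment"].round(2),"w",s["width"].round(4),"t",round(s["clock"],2),"q6",s["qpos"].round(2))
E
python3 - <<'E'
from h import *
tell(.565,-.15,.2,.0295)
E
```

```text
[[0.1847, -0.0984, 0.0119], [0.0044, 0.0076, -1.2589]]
[[0.1847, -0.0984, 0.0119], [0.0082, -0.0048, 1.8827]]Traceback (most recent call last):
  File "<stdin>", line 2, in <module>
  File "h.py", line 38, in tell
    p,R,s=pose(); print(p.round(4),R[:,2].round(3),"yawy",np.arctan2(R[1,1],R[0,1]).round(4),"F",s["contact_force"].round(1),"M",s["moment"].round(2),"w",s["width"].round(4),"t",round(s["clock"],2),"q6",s["qpos"].round(2))
                                                                                                                                                          ^^^^^^^^^^^^^^^^
AttributeError: 'float' object has no attribute 'round'
```

Call:
apply_moves(
  moves=[0.04,0.037,-0.02,0.002,0,0,0,0.04,0.037,-0.02,0.002,0,0,0,0.04,0.037,-0.02,0.002,0,0,0,0.04,0.037,-0.02,0.002,0,0,0,0.04,0.02,-0.01,0.002,0,0,0,0.04,0,0,0,0,0,-0.12,0.04,0,0,0,0,0,-0.12,0.04,0,0,0,0,0,-0.12],
)

```text
clock: 1.73
position: [0.5574, -0.1536, 0.202]
ee_rot: [0.004, 0.936, 0.353, 0.001]
contact_force: [-0.4, 0.6, -0.4]
width: 0.0401
```

Call:
apply_moves(
  moves=[0.04,0,0,0,0,0,-0.12,0.04,0,0,0,0,0,-0.12,0.04,0,0,0,0,0,-0.12,0.04,0,0,0,0,0,-0.12,0.04,0,0,0,0,0,-0.12,0.04,0,0,0,0,0,-0.12,0.04,0,0,0,0,0,-0.12,0.04,0,0,0,0,0,-0.12],
)

```text
clock: 2.4
position: [0.5581, -0.1518, 0.2016]
ee_rot: [0.004, 0.652, 0.758, -0.001]
contact_force: [-0.1, 0.2, 0.2]
width: 0.0402
```

```bash
sed -i 's/s\["width"\].round(4)/round(float(s["width"]),4)/' h.py
python3 - <<'E'
from h import *
tell(.565,-.15,.2,.0295)
d=imaging.get_image("wrist"); save("w1",d["image"])
t=imaging.get_image("top"); save("t1",t["image"])
P=cloud(d)
np.save("w1.npy",P)
E
```

```text
[[0.0008, 0.0071, 0.0016], [0.0039, 0.006, 0.1197]]
[[0.0008, 0.0071, 0.0016], [-0.009, 0.006, -3.0219]]
[ 0.5581 -0.1518  0.2016] [ 0.004 -0.006 -1.   ] yawy 0.1492 F [-0.1  0.2  0.2] M [ 0.05 -0.01  0.02] w 0.0402 t 2.4 q6 [-0.38  0.3   1.55 -0.    1.29 -0.53]
```

View pics/w1.png

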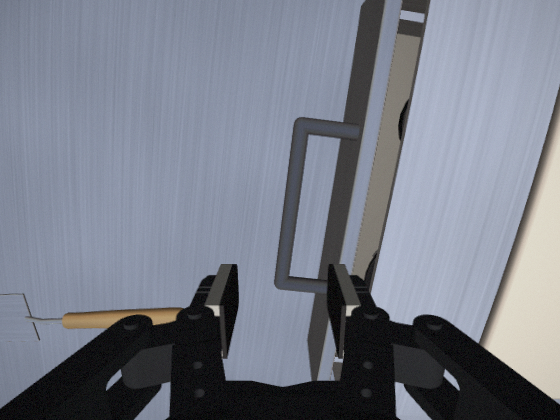

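The wrist view shows the handle bar from (299,125) to (282,282), and the fingers straddling it at about column 283. A yaw error of about 7° remains.

Run:
```python
from h import *
d=imaging.get_image("wrist")
B=plane(d,[(299.5,127),(282.5,280)],.081); print(B, B.mean(0)); e=B[0]-B[1]; print(np.hypot(*e[:2]),"len; yaw normal",np.arctan2(-e[0],e[1]))
P=cloud(d); print(P[200,291],P[200,292],P[200,380])
m=B.mean(0); tell(m[0],m[1],.12,.0295)
```

```text
[[ 0.56339759 -0.08910927  0.081     ]
 [ 0.56878955 -0.21422997  0.081     ]] [ 0.56609357 -0.15166962  0.081     ]
0.12523682300887493 len; yaw normal 0.04306744532387951
[ 0.56522986 -0.14384213  0.08467037] [ 0.56596467 -0.14364517  0.08501622] [ 0.65711312 -0.14992874  0.0120489 ]
[[-0.0004, 0.0076, 0.0817], [0.004, 0.006, 0.1105]]
[[-0.0004, 0.0076, 0.0817], [-0.0091, 0.006, -3.031]]
[ 0.5581 -0.1519  0.2016] [ 0.004 -0.006 -1.   ] yawy 0.14 F [-0.3  0.1  0.3] M [ 0.05 -0.04  0.01] w 0.0403 t 2.55 q6 [-0.38  0.3   1.55 -0.    1.29 -0.52]
```

Call:
apply_moves(
  moves=[0.04,0,0.008,0,0,0.006,0.1,0.04,0,0,0,0,0,0.02,0.04,0,0,0.03,0,0,0,0.04,0,0,0.03,0,0,0,0.04,0,0,0.03,0,0,0,0.04,0,0,0.02,0,0,0,0.04,0,0,0.01,0,0,0,0.04,0,0,0,0,0,0],
)

```text
clock: 3.22
position: [0.5701, -0.1519, 0.0802]
ee_rot: [0.005, 0.712, 0.702, 0.003]
contact_force: [-0.4, -0.4, -0.0]
width: 0.0402
```

Run:
```python
from h import *
tell(.5665,-.1517,.059,.032)
d=imaging.get_image("wrist"); save("w2",d["image"])
```

```text
[[0.0002, -0.0039, 0.0211], [0.0123, 0.0028, -0.0457]]
[[0.0002, -0.0039, 0.0211], [0.0044, -0.019, 3.0958]]
[ 0.5701 -0.1519  0.0802] [ 0.012 -0.003 -1.   ] yawy -0.0137 F [-0.4 -0.4 -0. ] M [-0.03  0.03 -0.03] w 0.0402 t 3.22 q6 [-0.38  0.41  1.7   0.    1.02 -0.37]
```

View pics/w2.png

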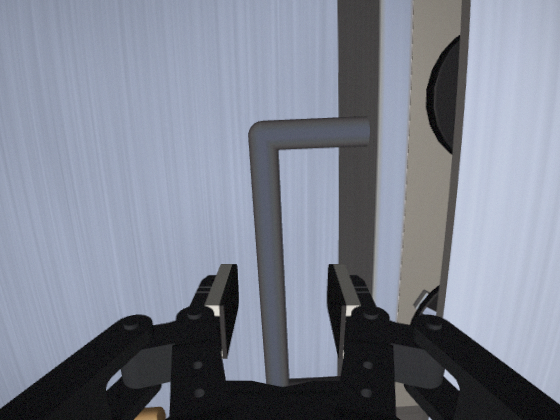

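The bar (now about column 272) lies between the jaws. I'll go down and grip it.

Call:
apply_moves(
  moves=[0.04,0,-0.004,0,0.012,0,-0.04,0.04,0,0,0.014,0,0,0,0.04,0,0,0.009,0,0,0,0.008,0,0,0,0,0,0,0.008,0,0,0,0,0,0,0.008,0,0,0,0,0,0,0.008,0,0,0,0,0,0,0.008,0,0,0,0,0,0],
)

```text
clock: 3.93
position: [0.5691, -0.1535, 0.0622]
ee_rot: [0.005, 0.7, 0.715, 0.0]
contact_force: [-0.3, -0.5, -4.3]
width: 0.0107
```

Run:
```python
from h import *
tell(.5665-.16,-.1517-.005,.059,.032)
```

```text
[[0.0002, -0.1627, 0.0021], [0.0067, 0.0065, -0.0109]]
[[0.0002, -0.1627, 0.0021], [0.0102, -0.0106, 3.1307]]
[ 0.5691 -0.1535  0.0622] [ 0.007 -0.006 -1.   ] yawy 0.0212 F [-0.3 -0.5 -4.3] M [0.03 0.03 0.12] w 0.0107 t 3.93 q6 [-0.38  0.43  1.72 -0.    0.98 -0.4 ]
```

Call:
apply_moves(
  moves=[0.008,0,-0.02,0,0,0,0,0.008,0,-0.025,0,0,0,0,0.008,0,-0.025,0,0,0,0,0.008,0,-0.025,0,0,0,0,0.008,0,-0.025,0,0,0,0,0.008,0,-0.025,0,0,0,0,0.008,0,-0.02,0,0,0,0,0.008,0,-0.01,0,0,0,0],
)

```text
clock: 4.6
position: [0.4202, -0.1584, 0.0633]
ee_rot: [0.03, 0.703, 0.71, 0.021]
contact_force: [47.6, 17.7, -46.6]
width: 0.0109
```

Run:
```python
from h import *
tell(.43,-.1565,.059,.032)
```

```text
[[0.0019, 0.0095, 0.005], [0.0723, 0.0142, -0.0218]]
[[0.0019, 0.0095, 0.005], [0.0221, -0.1128, 3.1176]]
[ 0.4202 -0.1584  0.0633] [ 0.073 -0.013 -0.997] yawy 0.0106 F [ 47.6  17.7 -46.6] M [ 2.94 -6.55  0.59] w 0.0109 t 4.6 q6 [-0.54  0.23  2.07  0.04  0.78 -0.57]
```

The drawer has hit its stop. I'll ease off the pull, then release.

Call:
apply_moves(
  moves=[0.008,0,0,0,0,0,0,0.008,0,0.0,0,0,0,0,0.008,0,0,0,0,0,0,0.036,0,0,0,0,0,0,0.04,0,0,0,0,0,0,0.04,0,0,0,0,0,0,0.04,0,0,0,0,0,0,0.04,0,0,0,0,0,0],
)

```text
clock: 5.27
position: [0.4233, -0.1597, 0.066]
ee_rot: [0.034, 0.704, 0.709, 0.023]
contact_force: [0.5, -0.2, -0.0]
width: 0.0399
```

Run:
```python
from h import *
tell(.427,-.1565,.2,.032)
t=imaging.get_image("top"); save("t2",t["image"],(200,60,420,280),2.7)
```

```text
[[0.001, 0.0146, -0.1333], [0.0808, 0.0176, -0.0242]]
[[0.001, 0.0146, -0.1333], [0.0275, -0.1259, 3.1147]]
[ 0.4233 -0.1597  0.066 ] [ 0.081 -0.016 -0.997] yawy 0.0085 F [ 0.5 -0.2 -0. ] M [-0.01  0.05  0.01] w 0.0399 t 5.27 q6 [-0.54  0.22  2.06  0.04  0.78 -0.57]
```

View pics/t2.png

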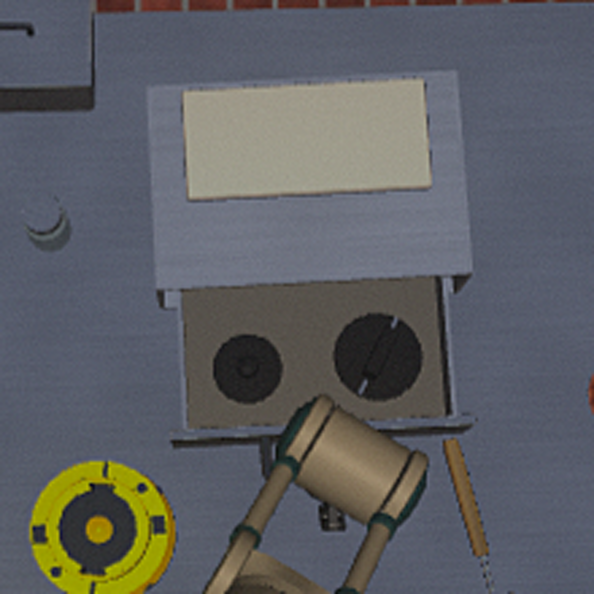

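The drawer is out. In the crop the black lid with bar grip and steel ribs is at (378,357), and the round-knob spare is at (247,367). I'll lift off and hover over the lid.

Call:
apply_moves(
  moves=[0.04,0,0,-0.03,0,0,0,0.04,0,0,-0.035,0,0,0,0.06,0,0,-0.035,0,0,0,0.06,0,0,-0.035,0.04,0.01,0,0.06,0,0,-0.035,0.04,0.01,0,0.06,0,0,-0.035,0,0,0,0.06,0,0,0,0,0,0,0.06,0,0,0,0,0,0],
)

```text
clock: 5.98
position: [0.4084, -0.1564, 0.2799]
ee_rot: [-0.005, 0.705, 0.71, -0.0]
contact_force: [-0.4, -0.0, -1.0]
width: 0.0598
```

Run:
```python
from h import *
t=imaging.get_image("top")
u=np.array([[397,322],[362,388],[378,357],[247,367]])/2.7+[200,60]
W=plane(t,u,.033); print(W); v=W[0]-W[1]; y=np.arctan2(v[1],v[0]); print("lid yaw",y, W[:2].mean(0))
save("t3",t["image"],(200,100,420,280),3.5)
tell(W[2][0],W[2][1],.2,y+np.pi/2)
```

```text
[[ 0.59696785 -0.25343118  0.033     ]
 [ 0.51922534 -0.20933944  0.033     ]
 [ 0.55562941 -0.22946794  0.033     ]
 [ 0.54715469 -0.07522192  0.033     ]]
lid yaw -0.5159154938857184 [ 0.55809659 -0.23138531  0.033     ]
[[-0.0744, 0.1468, 0.0787], [-0.0025, -0.0087, -1.0478]]
[[-0.0744, 0.1468, 0.0787], [-0.01, 0.0029, 2.0938]]
[ 0.4088 -0.1566  0.2801] [-0.006  0.006 -1.   ] yawy 0.0071 F [0.1 0.3 0.8] M [-0.02  0.01  0.02] w 0.06 t 6.03 q6 [-0.53  0.04  1.67  0.    1.43 -0.53]
```

View pics/t3.png

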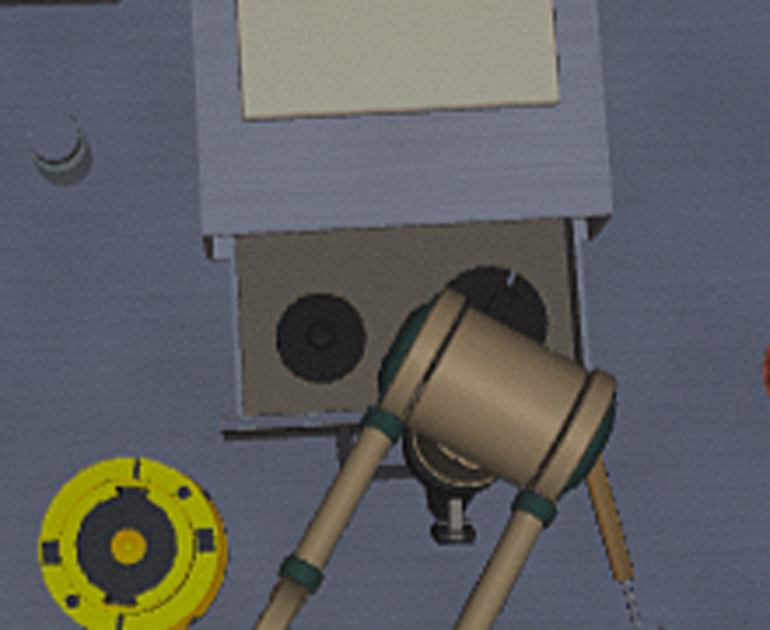

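Call:
apply_moves(
  moves=[0.06,-0.018,0.036,0.01,0,0,0,0.06,-0.018,0.036,0.01,0,0,0,0.06,-0.018,0.036,0.01,0,0,0,0.06,-0.018,0.036,0.01,0,0,0,0.06,-0.01,0.02,0.01,0,0,0,0.06,0,0,0,0,0,-0.12,0.06,0,0,0,0,0,-0.12,0.06,0,0,0,0,0,-0.12],
)

```text
clock: 6.7
position: [0.5728, -0.2367, 0.2114]
ee_rot: [-0.014, 0.561, 0.828, -0.0]
contact_force: [-0.7, -0.0, -0.1]
width: 0.0599
```

Call:
apply_moves(
  moves=[0.06,0,0,0,0,0,-0.12,0.06,0,0,0,0,0,-0.12,0.06,0,0,0,0,0,-0.12,0.06,0,0,0,0,0,-0.12,0.06,0,0,0,0,0,-0.12,0.06,0,0,0,0,0,-0.05,0.06,0,0,0,0,0,0,0.06,0,0,0,0,0,0],
)

```text
clock: 7.37
position: [0.5643, -0.2326, 0.192]
ee_rot: [-0.029, 0.253, 0.967, 0.009]
contact_force: [-0.4, -0.2, -0.1]
width: 0.0599
```

Run:
```python
from h import *
d=imaging.get_image("wrist"); save("w3",d["image"])
tell(.557,-.231,.2,-.516+np.pi/2)
```

```text
[[0.0074, -0.0022, -0.0077], [0.0018, -0.0614, 0.0039]]
[[0.0074, -0.0022, -0.0077], [0.0963, 0.0028, -3.1362]]
[ 0.5641 -0.2325  0.1919] [-0.053  0.032 -0.998] yawy 1.0586 F [ 0.2  0.6 -0.4] M [-0.04 -0.02 -0.04] w 0.0601 t 7.42 q6 [-0.51  0.38  1.44  0.    1.38 -1.57]
```

View pics/w3.png

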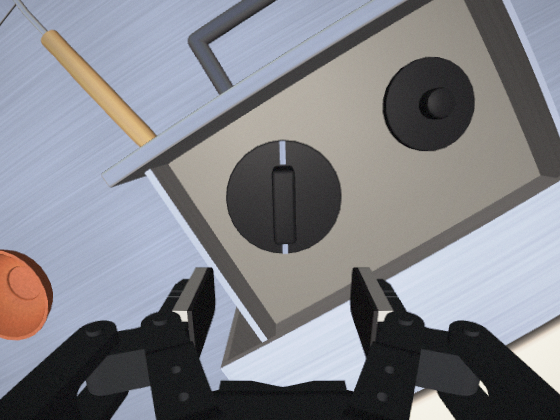

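The wrist crop shows the lid disc centred near (283,197), with ribs at (282,152) and (285,248) and the bar upright in the picture. The spare with round knob is at (430,103). The choice is confirmed.

Run:
```python
from h import *
d=imaging.get_image("wrist"); im=d["image"]
g=im.max(2).astype(int)
m=(g<75).astype(np.uint8); m[265:]=0;m[:,360:]=0;m[:120]=0; m[:,:215]=0
m=cv2.morphologyEx(m,cv2.MORPH_CLOSE,np.ones((9,9)));
c=max(cv2.findContours(m,cv2.RETR_EXTERNAL,cv2.CHAIN_APPROX_NONE)[0],key=cv2.contourArea).reshape(-1,2)
X=plane(d,c,.032)[:,:2].astype(np.float32); print(cv2.fitEllipse(X), cv2.minEnclosingCircle(X))
r=plane(d,[(282,152),(285.3,248)],.034); v=r[0]-r[1]; print(r, np.arctan2(v[1],v[0])%np.pi-np.pi, r.mean(0))
P=cloud(d); Z=P[...,2]; q=P[(Z>.062)&(Z<.08)&(np.hypot(P[...,0]-.56,P[...,1]+.23)<.05)]
q=q[np.isfinite(q[:,0])]; print(len(q),q.mean(0), cv2.minAreaRect(q[:,:2].astype(np.float32)))
tell(.557,-.231,.2,-.516+np.pi/2)
```

```text
((0.559107780456543, -0.22757256031036377), (0.1014656350016594, 0.10161662101745605), 116.91232299804688) ((0.5592045187950134, -0.22762390971183777), 0.05149359628558159)
[[ 0.52251728 -0.20832589  0.034     ]
 [ 0.59971957 -0.24828284  0.034     ]] -0.4775981364198931 [ 0.56111843 -0.22830436  0.034     ]
1695 [ 0.55785263 -0.22660792  0.07214994] ((0.559381902217865, -0.2273772656917572), (0.017993614077568054, 0.060306012630462646), 62.16686248779297)
[[0.0077, -0.0022, -0.0071], [0.0018, -0.0603, 0.0039]]
[[0.0077, -0.0022, -0.0071], [0.0946, 0.0029, -3.1362]]
[ 0.5644 -0.2327  0.1924] [-0.052  0.031 -0.998] yawy 1.0587 F [-0.1 -0.1  0.5] M [-0.05  0.   -0.03] w 0.0598 t 7.47 q6 [-0.51  0.38  1.44  0.    1.38 -1.57]
```

Run:
```python
from h import *
tell(.5592,-.2275,.1,-.482+np.pi/2)
```

```text
[[0.0015, 0.0018, 0.0927], [0.0029, -0.0603, -0.03]]
[[0.0015, 0.0018, 0.0927], [-0.0938, -0.0044, 3.1101]]
[ 0.5644 -0.2327  0.1924] [-0.052  0.031 -0.998] yawy 1.0587 F [-0.1 -0.1  0.5] M [-0.05  0.   -0.03] w 0.0598 t 7.47 q6 [-0.51  0.38  1.44  0.    1.38 -1.57]
```

Call:
apply_moves(
  moves=[0.06,0.0015,0.002,0,0,-0.06,-0.03,0.06,0.0,0,0,0,-0.015,-0.005,0.06,0.004,0,0.02,0,0,0,0.06,0,0,0.03,0,0,0,0.06,0,0,0.03,0,0,0,0.06,0,0,0.01,0,0,0,0.06,0,0,0,0,0,0,0.06,0,0,0,0,0,0],
)

```text
clock: 8.13
position: [0.5642, -0.2304, 0.1018]
ee_rot: [0.012, 0.239, 0.971, -0.002]
contact_force: [0.2, 0.1, -0.5]
width: 0.0599
```

Run:
```python
from h import *
tell(.5592,-.2275,.037,-.482+np.pi/2)
```

```text
[[0.0073, 0.0001, 0.0647], [0.0025, 0.0233, -0.0016]]
[[0.0073, 0.0001, 0.0647], [0.0366, -0.0039, 3.1397]]
[ 0.5642 -0.2304  0.1018] [ 0.022 -0.009 -1.   ] yawy 1.0872 F [ 0.2  0.1 -0.5] M [ 0.01  0.02 -0.03] w 0.0599 t 8.13 q6 [-0.5   0.41  1.64  0.    1.07 -1.59]
```

Call:
apply_moves(
  moves=[0.06,0.006,0,0.0,0,0.02,0,0.06,0,0,0.0,0,0,0,0.06,0,0,0.02,0,0,0,0.06,0,0,0.02,0,0,0,0.06,0,0,0.01,0,0,0,0.06,0,0,0,0,0,0,0.06,0,0,0,0,0,0,0.06,0,0,0,0,0,0],
)

```text
clock: 8.8
position: [0.5665, -0.2317, 0.0613]
ee_rot: [0.01, 0.24, 0.971, -0.001]
contact_force: [-0.4, 0.4, -0.4]
width: 0.06
```

Run:
```python
from h import *
tell(.5592,-.2275,.037,-.482+np.pi/2)
```

```text
[[0.0089, 0.0003, 0.0241], [0.002, 0.0207, -0.0027]]
[[0.0089, 0.0003, 0.0241], [0.0325, -0.0032, 3.1387]]
[ 0.5665 -0.2317  0.0613] [ 0.019 -0.008 -1.   ] yawy 1.0861 F [-0.4  0.4 -0.4] M [-0.01  0.    0.03] w 0.06 t 8.8 q6 [-0.5   0.46  1.68  0.    0.99 -1.59]
```

Call:
apply_moves(
  moves=[0.06,0.009,0,0.004,0,0.02,0,0.06,0,0,0.004,0,0,0,0.06,0.002,0,0.01,0,0.005,0,0.06,0.002,0,0.008,0,0.005,0,0.06,0,0,0,0,0,0,0.06,0,0,0,0,0,0,0.06,0,0,0,0,0,0,0.06,0,0,0,0,0,0],
)

```text
clock: 9.47
position: [0.5553, -0.2257, 0.0351]
ee_rot: [-0.004, 0.24, 0.971, 0.002]
contact_force: [1.2, 0.5, 1.1]
width: 0.06
```

Run:
```python
from h import *
tell(.5592,-.2275,.037,-.482+np.pi/2)
d=imaging.get_image("wrist"); save("w4",d["image"])
```

```text
[[-0.0043, 0.0003, -0.0019], [0.002, -0.0083, -0.0027]]
[[-0.0043, 0.0003, -0.0019], [-0.0129, -0.0031, 3.1389]]
[ 0.5553 -0.2257  0.0351] [-0.006  0.006 -1.   ] yawy 1.0861 F [1.2 0.5 1.1] M [0.02 0.   0.02] w 0.06 t 9.47 q6 [-0.5   0.48  1.71  0.    0.95 -1.59]
```

View pics/w4.png

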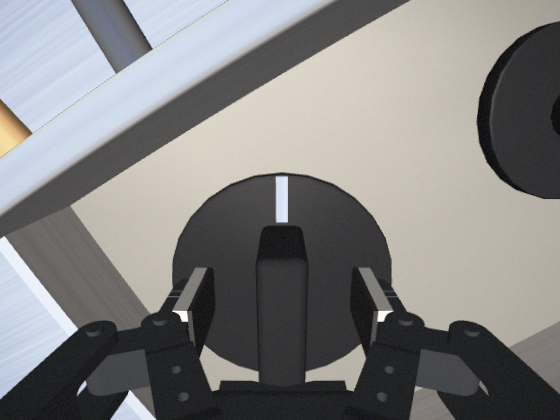

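The jaws straddle the bar, which is at about column 283. I'll centre and close.

Call:
apply_moves(
  moves=[0.06,-0.004,0,-0.001,0,-0.008,0,0.06,0,0,0,0,0,0,0.04,0,0,0,0,0,0,0.012,0,0,0,0,0,0,0.012,0,0,0,0,0,0,0.012,0,0,0,0,0,0,0.012,0,0,0,0,0,0,0.012,0,0,0,0,0,0],
  newtons=60,
)

```text
clock: 10.18
position: [0.5602, -0.2284, 0.0375]
ee_rot: [0.002, 0.24, 0.971, 0.0]
contact_force: [0.1, -0.7, 0.1]
width: 0.0173
```

Run:
```python
from h import *
tell(.5592,-.2275,.037,-.482+np.pi/2)
```

```text
[[0.0014, 0.0003, 0.0005], [0.0018, 0.0037, -0.0025]]
[[0.0014, 0.0003, 0.0005], [0.0058, -0.0028, 3.139]]
[ 0.5602 -0.2284  0.0375] [ 0.004 -0.    -1.   ] yawy 1.0863 F [ 0.1 -0.7  0.1] M [-0.07  0.05 -0.04] w 0.0173 t 10.18 q6 [-0.5   0.48  1.71  0.    0.95 -1.59]
```

Call:
apply_moves(
  moves=[0.012,0,0,-0.02,0,0,0,0.012,0,0,-0.03,0,0,0,0.012,0,0,-0.035,0,0,0,0.012,0,0,-0.035,0,0,0,0.012,0,0,-0.035,0,0,0,0.012,0,0,-0.035,0,0,0,0.012,0,0,-0.03,0,0,0,0.012,0,0,-0.02,0,0,0],
)

```text
clock: 10.85
position: [0.5529, -0.2249, 0.2747]
ee_rot: [-0.013, 0.24, 0.971, 0.005]
contact_force: [-0.3, -0.2, -2.5]
width: 0.0175
```

Run:
```python
from h import *
tell(.475,.304,.27,.074+np.pi/2)
t=imaging.get_image("top"); save("t4",t["image"],(80,130,390,330),2.5)
```

```text
[[0.3152, 0.4316, 0.0146], [0.0104, -0.0262, -0.5587]]
[[0.3152, 0.4316, 0.0146], [-0.0347, -0.0137, 2.5826]]
[ 0.5529 -0.2249  0.2747] [-0.023  0.015 -1.   ] yawy 1.086 F [-0.3 -0.2 -2.5] M [-0.08 -0.05 -0.  ] w 0.0175 t 10.85 q6 [-0.5   0.3   1.36  0.    1.51 -1.59]
```

View pics/t4.png

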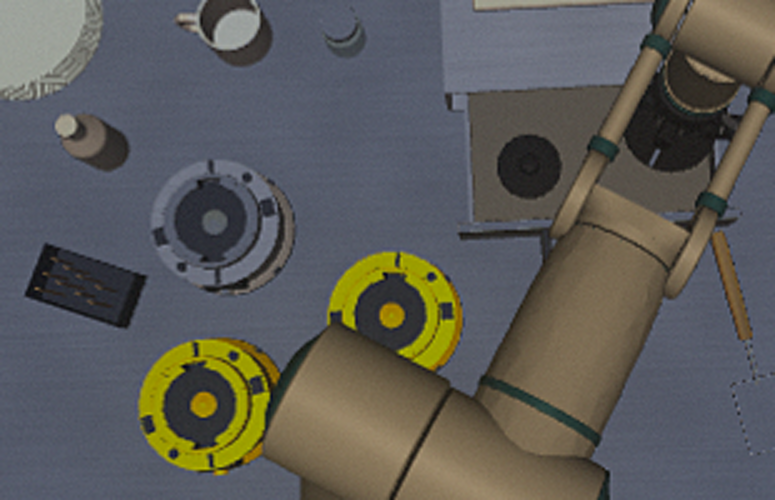

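The lid is held clear at right. The grinder is unobstructed, so I'll measure the collar in the top view (crop) and the scene view.

Run:
```python
from h import *
t=imaging.get_image("top"); s=imaging.get_image("scene")
save("ct",t["image"],(130,180,210,260),7)
save("cs",s["image"],(330,240,410,320),7)
for d,b in((t,(130,180,210,260)),(s,(330,240,410,320))):
    a=np.linspace(0,2*np.pi,72);
```

```text
(no output)
```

View pics/ct.png

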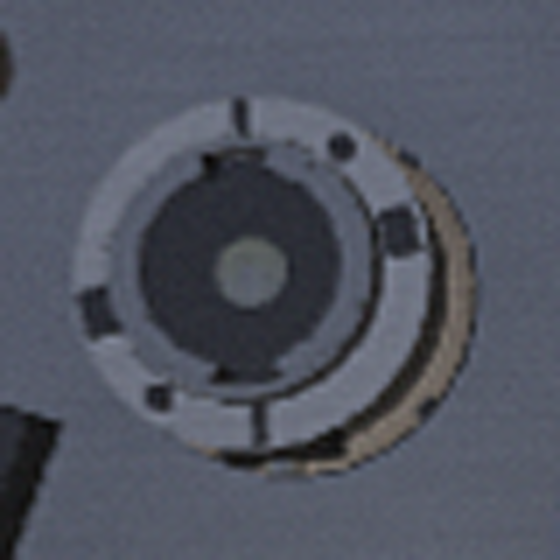

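View pics/cs.png

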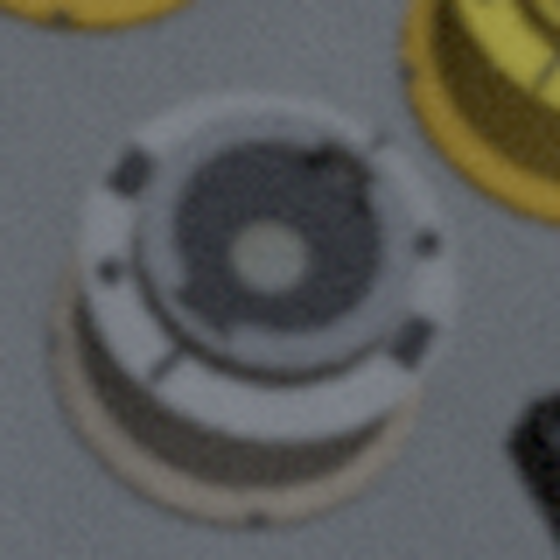

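Run:
```python
from h import *
tell(.585,.312,.29,.074+np.pi/2)
```

```text
[[0.2224, 0.49, -0.0098], [0.0103, -0.0261, -0.5588]]
[[0.2224, 0.49, -0.0098], [-0.0346, -0.0136, 2.5825]]
[ 0.553  -0.225   0.2727] [-0.023  0.015 -1.   ] yawy 1.0859 F [-0.6 -0.  -2.7] M [-0.04  0.    0.06] w 0.0172 t 11.0 q6 [-0.5   0.31  1.36  0.    1.5  -1.59]
```

Call:
apply_moves(
  moves=[0.012,0.01,0.022,-0.002,0,-0.02,0,0.012,0.015,0.033,-0.002,0,0,0,0.012,0.016,0.036,-0.002,0,0,0,0.012,0.016,0.036,-0.002,0,0,0,0.012,0.016,0.036,-0.002,0,0,0,0.012,0.016,0.036,0,0,0,0,0.012,0.016,0.036,0,0,0,0,0.012,0.016,0.036,0,0,0,0],
)

```text
clock: 11.67
position: [0.5632, 0.0744, 0.2579]
ee_rot: [-0.024, 0.248, 0.968, -0.002]
contact_force: [1.6, -0.2, -2.6]
width: 0.0172
```

Call:
apply_moves(
  moves=[0.012,0.016,0.036,0,0,0,0,0.012,0.016,0.036,0,0,0,0,0.012,0.016,0.036,0,0,0,0,0.012,0.016,0.036,0,0,0,0,0.012,0.016,0.036,0,0,0,0,0.012,0,0,0,0,0,-0.1,0.012,0,0,0,0,0,-0.1,0.012,0,0,0,0,0,-0.1],
)

```text
clock: 12.33
position: [0.5644, 0.2896, 0.2271]
ee_rot: [-0.047, 0.089, 0.995, -0.004]
contact_force: [-0.8, -0.1, -2.8]
width: 0.0171
```

Run:
```python
from h import *
tell(.585,.312,.29,.074+np.pi/2)
```

```text
[[-0.0103, 0.0247, -0.0646], [-0.0039, -0.0948, -0.2528]]
[[-0.0103, 0.0247, -0.0646], [-0.1377, 0.0056, 2.8856]]
[0.5644 0.2896 0.2271] [-0.095  0.001 -0.996] yawy 1.3926 F [-0.8 -0.1 -2.8] M [-0.04 -0.09 -0.02] w 0.0171 t 12.33 q6 [ 0.35  0.42  1.31  0.03  1.51 -1.05]
```

Call:
apply_moves(
  moves=[0.012,0,0.01,-0.02,0,-0.05,-0.08,0.012,0,0.01,-0.02,0,-0.04,-0.08,0.012,-0.005,0,-0.02,0,-0.01,-0.08,0.012,0,0,-0.005,0,0,0,0.012,0,0,0,0,0,0,0.012,0,0,0,0,0,0,0.012,0,0,0,0,0,0,0.012,0,0,0,0,0,0],
)

```text
clock: 13.0
position: [0.5653, 0.3075, 0.2644]
ee_rot: [-0.019, -0.036, 0.999, -0.013]
contact_force: [-0.9, -0.8, -2.7]
width: 0.0172
```

Run:
```python
from h import *
tell(.585,.312,.29,.074+np.pi/2)
d=imaging.get_image("wrist"); save("w5",d["image"])
```

```text
[[-0.0189, 0.0024, -0.0265], [-0.0241, -0.0396, -0.0019]]
[[-0.0189, 0.0024, -0.0265], [-0.0622, 0.0378, 3.1388]]
[0.5653 0.3075 0.2644] [-0.038 -0.027 -0.999] yawy 1.6433 F [-0.9 -0.8 -2.7] M [-0.02 -0.01 -0.03] w 0.0172 t 13.0 q6 [ 0.4   0.39  1.25 -0.01  1.54 -1.25]
```

View pics/w5.png

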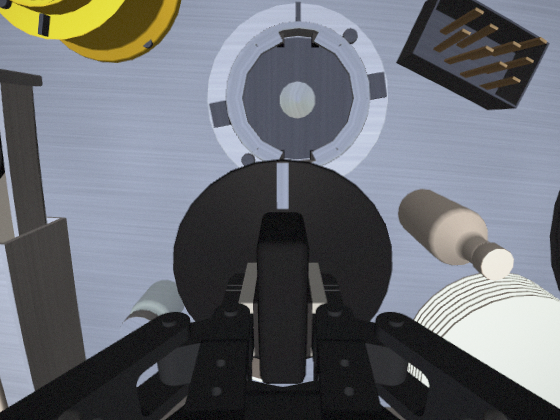

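The wrist view shows the silver grinder's collar whole around (298,98), with slots at (298,37) and (297,155), the ridge at (297,12), and the held lid below it. I'll zoom in for edges.

Run:
```python
from h import *
d=imaging.get_image("wrist"); save("w5c",d["image"],(200,0,400,180),3.8)
# predicted rims for centre guess, to compare
```

```text
(no output)
```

View pics/w5c.png

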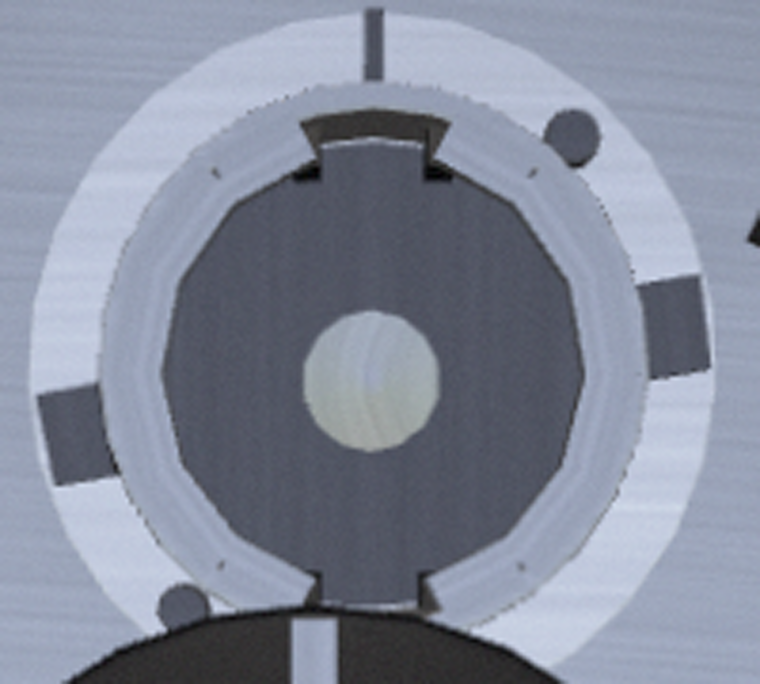

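Run:
```python
from h import *
from scipy.optimize import least_squares
d=imaging.get_image("wrist"); P=cloud(d); Z=P[...,2]
for v,u in [(20,280),(50,240),(97,232),(97,300),(97,365),(40,250)]: print(u,v,P[v,u].round(4))
c0=np.array([.474,.304])
# by-hand bore vertices and outer rim
off=np.array([200,0])
inn=np.array([(240,208),(180,278),(163,375),(183,465),(235,530),(310,572),(520,210),(565,280),(583,375),(565,465),(515,530),(435,572)])/3.8+off
out=np.array([(101,375),(130,260),(215,135),(375,83),(545,143),(635,270),(647,375),(630,480),(130,490)])/3.8+off
def fit(p,z):
    X=plane(d,p,z)[:,:2]
    r=least_squares(lambda q:np.hypot(*(X-q[:2]).T)-q[2],[*c0,.045],loss="soft_l1",f_scale=.001)
    print(z,r.x.round(4),(r.fun*1e3).round(1))
fit(inn,.125);fit(inn,.118);fit(out,.125)
L=plane(d,np.array([(374,9),(374.5,80)])/3.8+off,.115);print(L)
N=plane(d,np.array([(375,122),(371,608)])/3.8+off,.125);v=N[0]-N[1];print(N,"slotyaw",np.arctan2(v[1],v[0])%np.pi, N.mean(0))
m=(Z>.1215)&(Z<.1285)&(np.hypot(P[...,0]-c0[0],P[...,1]-c0[1])<.075)
vv=np.zeros(Z.shape,np.uint8); vv[m]=255; vv[168:]=0; save("mask",cv2.cvtColor(vv,cv2.COLOR_GRAY2RGB),(200,0,400,180),3)
```

```text
280 20 [0.4143 0.2906 0.0998]
240 50 [0.4401 0.2591 0.1007]
232 97 [0.4801 0.2588 0.1276]
300 97 [0.4751 0.3118 0.1095]
365 97 [0.4724 0.362  0.1257]
250 40 [0.4364 0.2698 0.1227]
0.125 [0.4774 0.3103 0.0432] [-0.9  0.6  0.2  0.5 -0.2 -0.6  0.1 -0.3 -0.2  0.8  0.4 -0.5]
0.118 [0.4769 0.3104 0.0443] [-0.9  0.6  0.2  0.5 -0.2 -0.6  0.1 -0.3 -0.2  0.8  0.5 -0.5]
0.125 [0.4778 0.3108 0.0565] [ 0.4 -1.2  0.7  0.1 -0.2  0.  -0.7  0.7 -0.1]
[[0.40443721 0.30468911 0.115     ]
 [0.41817902 0.30588695 0.115     ]]
[[0.42878276 0.30663807 0.125     ]
 [0.52541262 0.31372094 0.125     ]] slotyaw 0.07316806422030453 [0.47709769 0.31017951 0.125     ]
```

View pics/mask.png

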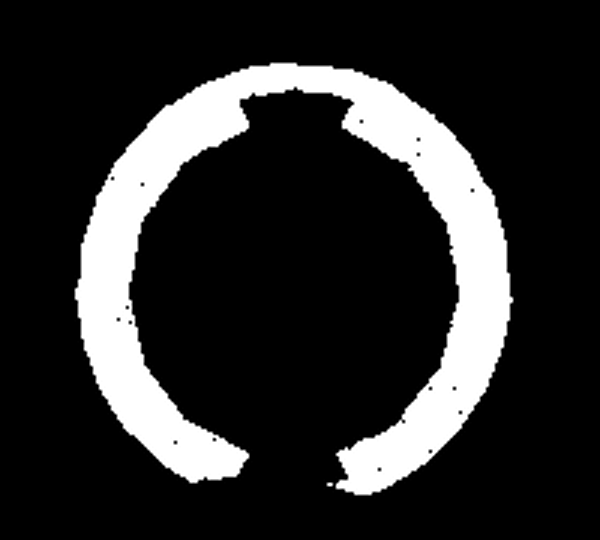

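Run:
```python
from h import *
from scipy.optimize import least_squares
d=imaging.get_image("wrist"); p,R,s=pose()
save("w5d",d["image"],(160,140,410,330),3)
g=d["image"].max(2)
# disc outer edge along radial rays in upper half
pts=[]
for a in np.radians(np.arange(-170,-9,5)):
    for r in np.arange(70,130,.5):
        u,v=283+r*np.cos(a),265+r*np.sin(a)
        if g[int(round(v)),int(round(u))]>70: pts.append((u-.25*np.cos(a),v-.25*np.sin(a)));break
pts=np.array(pts)
sl=slopes(d,pts); c=-d["R"].T@d["t"]; ray=np.c_[sl,np.ones(len(sl))]@d["R"]
ct=R.T@(c-p); rt=ray@R
X=(ct+rt*((.0055-ct[2])/rt[:,2])[:,None])[:,:2]
for rad in (.052,None):
    f=lambda q:np.hypot(*(X-q[:2]).T)-(rad or q[2])
    r=least_squares(f,[0,0,.052],loss="soft_l1",f_scale=.0007); print(r.x.round(4),(r.fun*1e3).round(1))
```

```text
[0.0007 0.0001 0.052 ] [ -0.4  -0.8  -0.2  -0.5  -0.3  -0.5  -0.2  -0.3  -0.    0.3   0.3   0.6
   0.4   0.3   0.5 -15.3 -15.2   0.4   1.    0.5   0.1   0.2   0.2  -0.1
   0.1   0.1  -0.2  -0.2  -0.5  -0.2  -0.4  -0.7  -0.7]
[0.002  0.0001 0.051 ] [  0.3  -0.2   0.2  -0.1  -0.   -0.3  -0.1  -0.3  -0.    0.2   0.2   0.4
   0.2   0.1   0.2 -15.5 -15.5   0.1   0.7   0.2  -0.1  -0.    0.   -0.1
   0.1   0.1  -0.1  -0.   -0.2   0.2   0.1  -0.1  -0. ]
```

View pics/w5d.png

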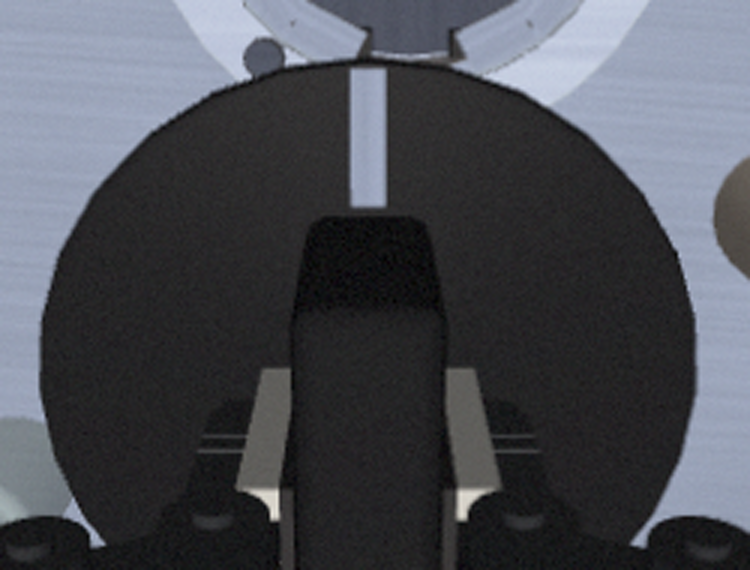

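Call:
apply_moves(
  moves=[0.012,0.02,0,0,-0.024,-0.03,0,0.012,0.025,0,0,0,-0.01,0,0.012,0.025,0,0,0,0,0,0.012,0.02,0,0,0,0,0,0.012,0.01,0,0,0,0,0,0.012,0,0,0,0,0,0,0.012,0,0,0,0,0,0,0.012,0,0,0,0,0,0],
)

```text
clock: 13.87
position: [0.4658, 0.2996, 0.2655]
ee_rot: [0.004, -0.034, 0.999, 0.001]
contact_force: [-0.8, -0.4, -3.8]
width: 0.0174
```

Run:
```python
from h import *
tell(.479,.3106,.19,.0735+np.pi/2)
```

```text
[[-0.0133, 0.0099, 0.0756], [0.0024, 0.0088, -0.0049]]
[[-0.0133, 0.0099, 0.0756], [0.0138, -0.0038, 3.1367]]
[0.4658 0.2996 0.2655] [ 0.009  0.003 -1.   ] yawy 1.6394 F [-0.8 -0.4 -3.8] M [ 0.04 -0.03  0.03] w 0.0174 t 13.87 q6 [ 0.45  0.22  1.5  -0.    1.42 -1.19]
```

Call:
apply_moves(
  moves=[0.012,-0.013,0.01,0,0,0.008,-0.005,0.012,0,0,0,0,0,0,0.012,0,0,0.02,0,0,0,0.012,0,0,0.025,0,0,0,0.012,0,0,0.02,0,0,0,0.012,0,0,0.01,0,0,0,0.012,0,0,0,0,0,0,0.012,0,0,0,0,0,0],
)

```text
clock: 14.53
position: [0.4923, 0.3128, 0.1882]
ee_rot: [0.006, -0.035, 0.999, 0.002]
contact_force: [-0.5, -0.3, -2.2]
width: 0.0173
```

Run:
```python
from h import *
tell(.479,.3106,.165,.0735+np.pi/2)
```

```text
[[0.0137, -0.0014, 0.0231], [0.0044, 0.0125, -0.0041]]
[[0.0137, -0.0014, 0.0231], [0.0196, -0.0069, 3.1374]]
[0.4923 0.3128 0.1882] [ 0.012  0.005 -1.   ] yawy 1.6402 F [-0.5 -0.3 -2.2] M [-0.03  0.02  0.05] w 0.0173 t 14.53 q6 [ 0.45  0.31  1.57 -0.    1.25 -1.19]
```

Call:
apply_moves(
  moves=[0.012,0.008,-0.001,0,0.004,0.01,-0.003,0.012,0.003,0,0,0,0,0,0.012,0,0,0.0,0,0,0,0.012,0,0,0.008,0,0,0,0.012,0,0,0.008,0,0,0,0.012,0,0,0,0,0,0,0.012,0,0,0,0,0,0,0.012,0,0,0,0,0,0],
)

```text
clock: 15.2
position: [0.4838, 0.312, 0.1743]
ee_rot: [0.004, -0.036, 0.999, 0.001]
contact_force: [1.1, -0.0, -2.5]
width: 0.0172
```

Run:
```python
from h import *
tell(.479,.3106,.155,.0735+np.pi/2)
```

```text
[[0.005, -0.0011, 0.0193], [0.0026, 0.0089, -0.0012]]
[[0.005, -0.0011, 0.0193], [0.0139, -0.004, 3.1403]]
[0.4838 0.312  0.1743] [ 0.009  0.003 -1.   ] yawy 1.6431 F [ 1.1 -0.  -2.5] M [-0.   -0.06  0.01] w 0.0172 t 15.2 q6 [ 0.45  0.31  1.6  -0.    1.22 -1.19]
```

Call:
apply_moves(
  moves=[0.012,0.005,-0.001,0,0.003,0.009,0,0.012,0.001,0,0,0,0,0,0.012,0.001,0,0.006,0,0,0,0.012,0.001,0,0.006,0,0,0,0.012,0.001,0,0.006,0,0,0,0.012,0,0,0,0,0,0,0.012,0,0,0,0,0,0,0.012,0,0,0,0,0,0],
)

```text
clock: 15.87
position: [0.4736, 0.3101, 0.1542]
ee_rot: [-0.001, -0.036, 0.999, -0.0]
contact_force: [-0.1, -0.1, -3.0]
width: 0.0172
```

Run:
```python
from h import *
tell(.479,.3106,.1365,.0735+np.pi/2)
for n in("scene","wrist","top"):
    d=imaging.get_image(n); save("in_"+n,d["image"],*( {"scene":((300,200,440,330),5),"wrist":(None,1),"top":((110,170,250,280),5)}[n]))
```

```text
[[-0.0054, 0.0001, 0.0177], [-0.0008, -0.0015, -0.0011]]
[[-0.0054, 0.0001, 0.0177], [-0.0023, 0.0013, 3.1405]]
[0.4736 0.3101 0.1542] [-0.001 -0.001 -1.   ] yawy 1.6432 F [-0.1 -0.1 -3. ] M [-0.03 -0.04 -0.01] w 0.0172 t 15.87 q6 [ 0.46  0.32  1.65 -0.    1.18 -1.19]
```

View pics/in_scene.png

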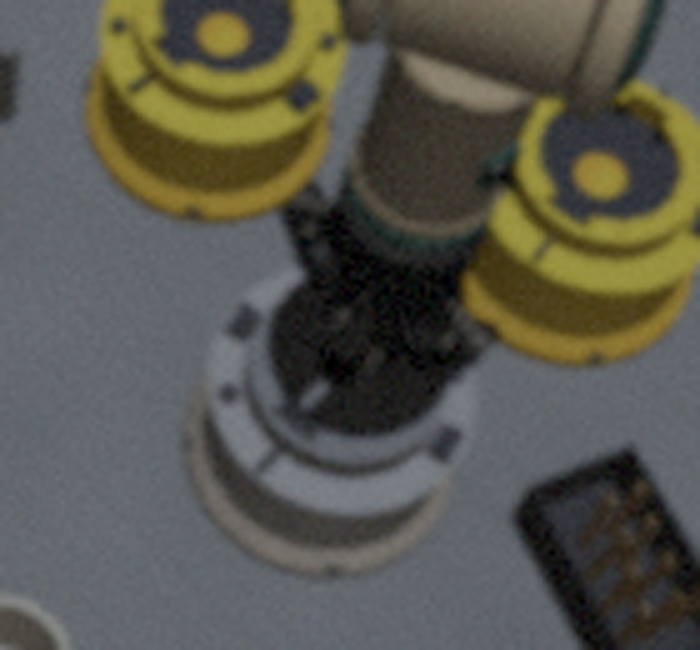

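View pics/in_wrist.png

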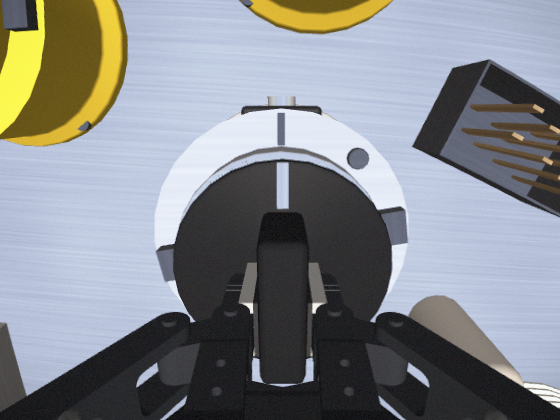

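The wrist view shows the rib at (282,185) in line with the ridge at (281,128). The TCP is 5 mm too far along tool x, so I'll trim that and then lower.

Call:
apply_moves(
  moves=[0.012,-0.005,0,0,0,0,0,0.012,0,0,0,0,0,0,0.012,0,0,0,0,0,0,0.012,0,0,0,0,0,0,0.012,0,0,0,0,0,0,0.012,0,0,0,0,0,0,0.012,0,0,0,0,0,0,0.012,0,0,0,0,0,0],
)

```text
clock: 16.68
position: [0.4806, 0.311, 0.1556]
ee_rot: [0.001, -0.036, 0.999, 0.0]
contact_force: [0.6, 0.5, -2.2]
width: 0.0173
```

Run:
```python
from h import *
tell(.479,.3106,.1365,.0735+np.pi/2)
```

```text
[[0.0017, -0.0003, 0.0191], [0.0004, 0.0018, -0.0015]]
[[0.0017, -0.0003, 0.0191], [0.0029, -0.0007, 3.1401]]
[0.4806 0.311  0.1556] [ 0.002  0.001 -1.   ] yawy 1.6428 F [ 0.6  0.5 -2.2] M [-0.03  0.   -0.01] w 0.0173 t 16.68 q6 [ 0.45  0.32  1.63 -0.    1.18 -1.19]
```

Call:
apply_moves(
  moves=[0.012,0.001,0,0,0,0.001,0,0.012,0,0,0.004,0,0,0,0.012,0,0,0.004,0,0,0,0.012,0,0,0,0,0,0,0.012,0,0,0,0,0,0,0.012,0,0,0,0,0,0,0.012,0,0,0,0,0,0,0.012,0,0,0,0,0,0],
)

```text
clock: 17.35
position: [0.4789, 0.3108, 0.1464]
ee_rot: [-0.0, -0.036, 0.999, -0.0]
contact_force: [-0.6, 0.8, -2.6]
width: 0.0171
```

Run:
```python
from h import *
tell(.479,.3106,.1365,.0735+np.pi/2)
```

```text
[[-0.0, -0.0002, 0.0099], [-0.0, -0.0004, -0.0013]]
[[-0.0, -0.0002, 0.0099], [-0.0006, 0.0001, 3.1403]]
[0.4789 0.3108 0.1464] [-0. -0. -1.] yawy 1.643 F [-0.6  0.8 -2.6] M [ 0.06 -0.07 -0.02] w 0.0171 t 17.35 q6 [ 0.45  0.33  1.65  0.    1.17 -1.19]
```

Centred. The underside is already 4 mm into the mouth with no contact. I'll keep lowering.

Call:
apply_moves(
  moves=[0.012,0,0,0.003,0,0,0,0.012,0,0,0.003,0,0,0,0.012,0,0,0.002,0,0,0,0.012,0,0,0,0,0,0,0.012,0,0,0,0,0,0,0.012,0,0,0,0,0,0,0.012,0,0,0,0,0,0,0.012,0,0,0,0,0,0],
)

```text
clock: 18.02
position: [0.4791, 0.3108, 0.1375]
ee_rot: [-0.0, -0.036, 0.999, 0.0]
contact_force: [-0.1, 0.2, -3.4]
width: 0.0174
```

Run:
```python
from h import *
tell(.479,.3106,.1365,.0735+np.pi/2)
```

```text
[[0.0001, -0.0002, 0.001], [0.0001, -0.0001, -0.0013]]
[[0.0001, -0.0002, 0.001], [-0.0002, -0.0001, 3.1403]]
[0.4791 0.3108 0.1375] [-0.  0. -1.] yawy 1.643 F [-0.1  0.2 -3.4] M [-0.04 -0.    0.02] w 0.0174 t 18.02 q6 [ 0.45  0.34  1.66  0.    1.14 -1.19]
```

Call:
apply_moves(
  moves=[0.012,0,0,0.001,0,0,0,0.012,0,0,0.001,0,0,0,0.012,0,0,0,0,0,0,0.012,0,0,0,0,0,0,0.012,0,0,0,0,0,0,0.012,0,0,0,0,0,0,0.012,0,0,0,0,0,0,0.012,0,0,0,0,0,0],
)

```text
clock: 18.68
position: [0.4795, 0.311, 0.1365]
ee_rot: [0.001, -0.036, 0.999, 0.0]
contact_force: [0.6, -0.3, -1.5]
width: 0.0168
```

Run:
```python
from h import *
tell(.479,.3106,.1365,.0735+np.pi/2)
for n in("scene","wrist"):
    d=imaging.get_image(n); save("in2_"+n,d["image"],*( {"scene":((300,200,440,330),5),"wrist":((140,80,430,300),2.7),"top":((110,170,250,280),5)}[n]))
```

```text
[[0.0006, -0.0004, -0.0], [0.0007, 0.0015, -0.0013]]
[[0.0006, -0.0004, -0.0], [0.0023, -0.0011, 3.1403]]
[0.4795 0.311  0.1365] [ 0.001  0.001 -1.   ] yawy 1.643 F [ 0.6 -0.3 -1.5] M [-0.02  0.03  0.05] w 0.0168 t 18.68 q6 [ 0.45  0.34  1.66  0.    1.14 -1.19]
```

View pics/in2_scene.png

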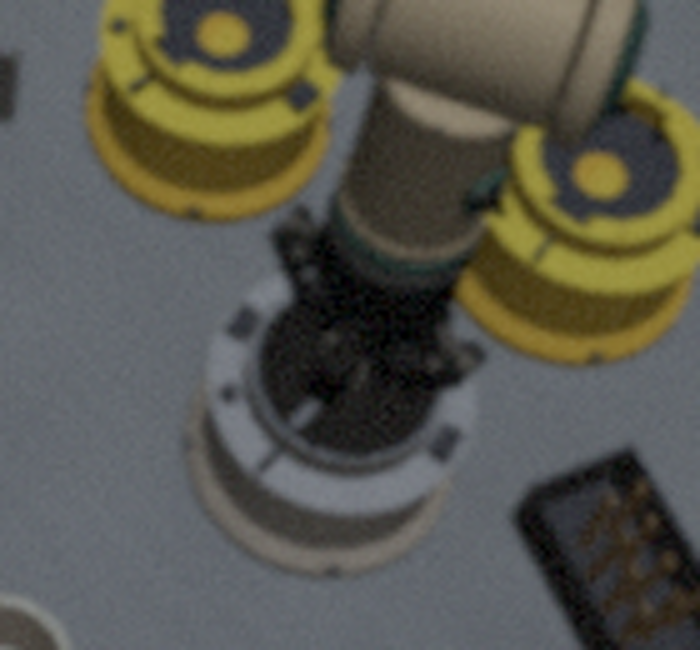

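View pics/in2_wrist.png

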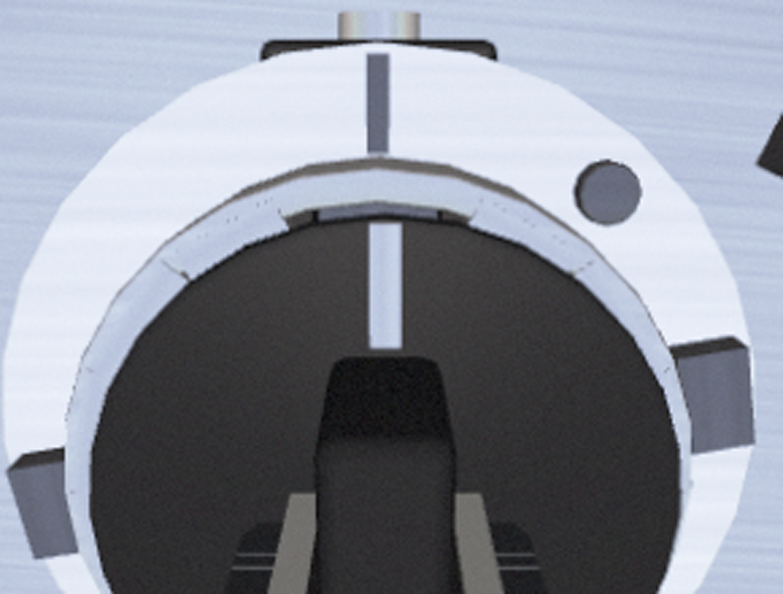

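Run:
```python
from h import *
from scipy.optimize import least_squares
d=imaging.get_image("wrist"); p,R,s=pose()
c=-d["R"].T@d["t"]; print("cam in tool",(R.T@(c-p)).round(4))
off=np.array([140,80])
out=np.array([(65,420),(75,370),(115,290),(205,205),(375,168),(385,168),(510,190),(610,260),(660,330),(680,390),(690,470)])/2.7+off
g=d["image"].max(2); pts=[]
for a in np.radians(np.r_[-175:-99:5,-80:-4:5]):
    for r in np.arange(70,130,.5):
        u,v=283+r*np.cos(a),262+r*np.sin(a)
        if g[int(round(v)),int(round(u))]>75: pts.append((u-.25*np.cos(a),v-.25*np.sin(a)));break
def fit(pp,z,rad,n):
    X=(plane(d,pp,z)-p)@R; X=X[:,:2]
    r=least_squares(lambda q:np.hypot(*(X-q[:2]).T)-rad,[0,0],loss="soft_l1",f_scale=.0007); print(n,r.x.round(4),(r.fun*1e3).round(1))
fit(out,.125,.0565,"rim .125"); fit(np.array(pts),.131,.052,"disc .131"); fit(np.array(pts),.133,.052,"disc .133")
S=plane(d,np.array([(320,208),(440,208)])/2.7+off,.125); print("slot edge mid",S.mean(0), "tool",((S.mean(0)-p)@R).round(4))
L=plane(d,np.array([(377,55),(376,150)])/2.7+off,.102); v=L[0]-L[1]; print("ridge yaw",np.arctan2(v[1],v[0])%np.pi, ((L-p)@R).round(4))
P=cloud(d); q=P[220,240]; print("disc z",P[200:230,200:240,2].mean(), P[200:230,330:360,2].mean())
save("z",d["image"],(140,80,430,300),2.7)
```

```text
cam in tool [ 0.073   0.0003 -0.1432]
rim .125 [ 0.0034 -0.0014] [-0.5 -0.2  0.1  0.8 -0.5 -0.4  0.5  0.2  0.  -0.5 -0.2]
disc .131 [0.0006 0.0001] [-0.9 -0.6 -0.5 -0.2 -0.6 -0.7 -0.2 -0.5 -0.1 -0.4 -0.   0.5  0.2  0.6
  2.3  0.4  0.5  1.6 -0.   0.   0.4 -0.1  0.1 -0.3 -0.6 -0.2 -0.6 -0.4
  0.  -0.6 -0.8 -1.1]
disc .133 [0.0007 0.0001] [-1.4 -1.  -0.8 -0.5 -0.8 -0.9 -0.3 -0.5 -0.1 -0.3  0.1  0.6  0.3  0.8
  2.4  0.5  0.6  1.8  0.1  0.1  0.5 -0.   0.1 -0.3 -0.6 -0.4 -0.7 -0.6
 -0.3 -1.  -1.2 -1.6]
slot edge mid [0.42669388 0.30673545 0.125     ] tool [ 0.053  -0.0005  0.0114]
ridge yaw 0.05940386606018144 [[ 0.0776 -0.0011  0.0343]
 [ 0.0607 -0.0014  0.0344]]
disc z nan nan
```

The collar reads about 2–3 mm ahead of the lid in tool x and −1.4 mm in tool y, which is inside the clearance. I'll trim that and press lightly to confirm it is seated.

Call:
apply_moves(
  moves=[0.012,0.0015,-0.001,0,0,0,0,0.012,0,0,0,0,0,0,0.012,0,0,0.001,0,0,0,0.012,0,0,0.001,0,0,0,0.012,0,0,0.001,0,0,0,0.012,0,0,0,0,0,0,0.012,0,0,0,0,0,0,0.012,0,0,0,0,0,0],
)

```text
clock: 19.5
position: [0.4784, 0.3101, 0.1364]
ee_rot: [0.002, -0.036, 0.999, 0.001]
contact_force: [0.0, 0.6, 1.1]
width: 0.0176
```

Run:
```python
from h import *
tell(.479,.3106,.1365,.0735+np.pi/2)
d=imaging.get_image("wrist");save("in3",d["image"],(140,80,430,300),2.7)
P=cloud(d)
for u,v in[(240,230),(230,200),(330,200),(220,230),(340,230),(283,215)]: print(u,v,P[v,u].round(4))
```

```text
[[-0.0006, 0.0005, -0.0001], [0.0018, 0.0044, -0.0012]]
[[-0.0006, 0.0005, -0.0001], [0.007, -0.0029, 3.1404]]
[0.4784 0.3101 0.1364] [ 0.004  0.002 -1.   ] yawy 1.6431 F [0.  0.6 1.1] M [-0.07  0.24 -0.03] w 0.0176 t 19.5 q6 [ 0.45  0.33  1.67  0.    1.14 -1.19]
240 230 [0.4583 0.2899 0.132 ]
230 200 [0.4447 0.2851 0.1324]
330 200 [0.4417 0.3284 0.1319]
220 230 [0.459  0.2809 0.1319]
340 230 [0.4552 0.3345 0.1318]
283 215 [0.4472 0.3083 0.141 ]
```

View pics/in3.png

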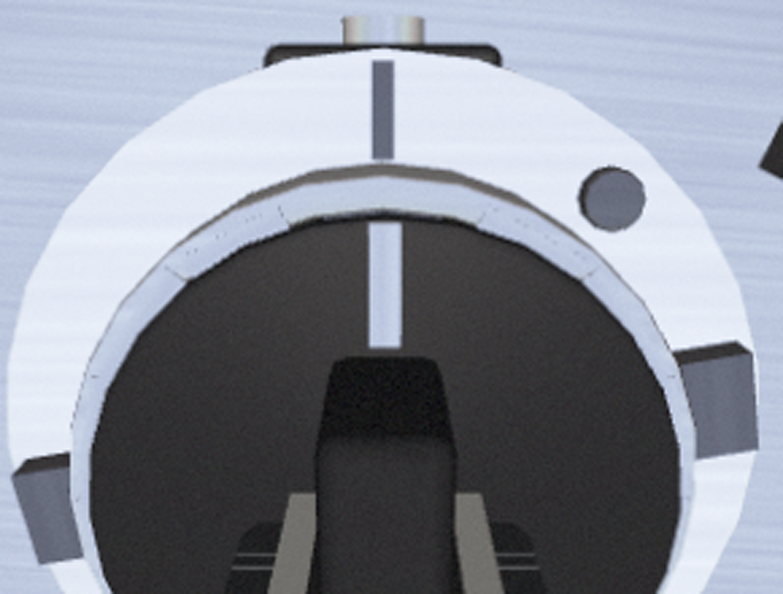

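The 3 mm press didn't move the tool (z stays at 0.1364) and the disc top reads 0.132, so the lid is seated. The rib at crop (385,285) is in line with the ridge at (382,110). Now the clockwise twist.

Call:
apply_moves(
  moves=[0.012,0,0,0,0,0,0.06,0.012,0,0,0,0,0,0.06,0.012,0,0,0,0,0,0.06,0.012,0,0,0,0,0,0.06,0.012,0,0,0,0,0,0.06,0.012,0,0,0,0,0,0.06,0.012,0,0,0,0,0,0,0.012,0,0,0,0,0,0],
  newtons=80,
)

```text
clock: 20.22
position: [0.4786, 0.3087, 0.1365]
ee_rot: [0.002, 0.149, 0.989, -0.0]
contact_force: [-1.5, -1.2, 0.6]
width: 0.0172
```

Run:
```python
from h import *
tell(.4784,.3101,.1364,.0735-.70+np.pi/2)
```

```text
[[0.0006, 0.0013, 0.0001], [0.0008, 0.004, 0.3267]]
[[0.0006, 0.0013, 0.0001], [-0.0057, 0.0011, -2.8149]]
[0.4786 0.3087 0.1365] [ 0.004 -0.001 -1.   ] yawy 1.271 F [-1.5 -1.2  0.6] M [0.04 0.15 0.1 ] w 0.0172 t 20.22 q6 [ 0.45  0.33  1.67 -0.    1.14 -0.82]
```

Call:
apply_moves(
  moves=[0.012,0,0.001,0,0,0.002,0.06,0.012,0,0,0,0,0,0.06,0.012,0,0,0,0,0,0.06,0.012,0,0,0,0,0,0.06,0.012,0,0,0,0,0,0.06,0.012,0,0,0,0,0,0.01,0.012,0,0,0,0,0,0,0.012,0,0,0,0,0,0],
)

```text
clock: 20.88
position: [0.4781, 0.308, 0.1366]
ee_rot: [0.001, 0.299, 0.954, -0.002]
contact_force: [-0.6, -0.5, 1.5]
width: 0.0169
```

Run:
```python
from h import *
tell(.4784,.3101,.1364,.0735-.70+np.pi/2)
for n in("scene","wrist","top"):
    d=imaging.get_image(n); save("tw_"+n,d["image"],*( {"scene":((300,200,440,330),5),"wrist":((140,80,430,300),2.7),"top":(None,1)}[n]))
```

```text
[[0.0009, 0.0019, 0.0002], [-0.0033, 0.0032, 0.0195]]
[[0.0009, 0.0019, 0.0002], [-0.005, -0.0051, -3.122]]
[0.4781 0.308  0.1366] [ 0.001 -0.005 -1.   ] yawy 0.9638 F [-0.6 -0.5  1.5] M [-0.01  0.05  0.1 ] w 0.0169 t 20.88 q6 [ 0.45  0.34  1.66 -0.    1.14 -0.51]
```

View pics/tw_wrist.png

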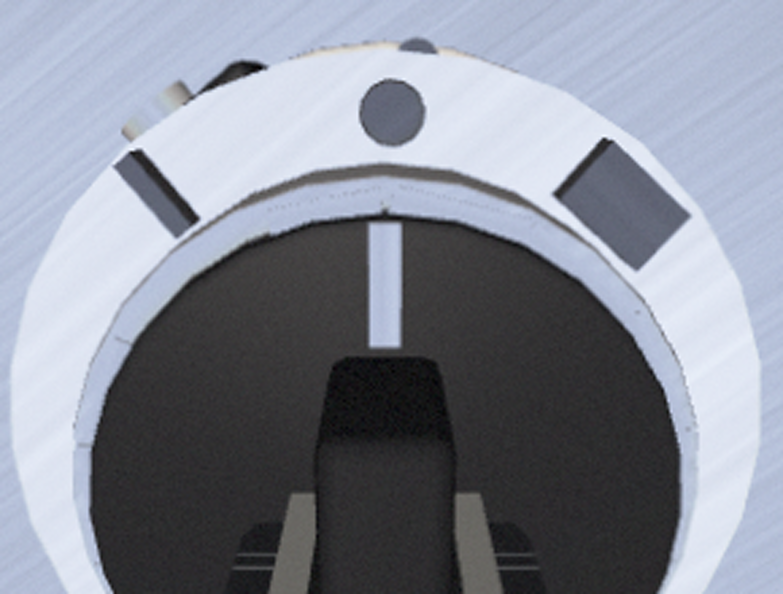

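View pics/tw_top.png

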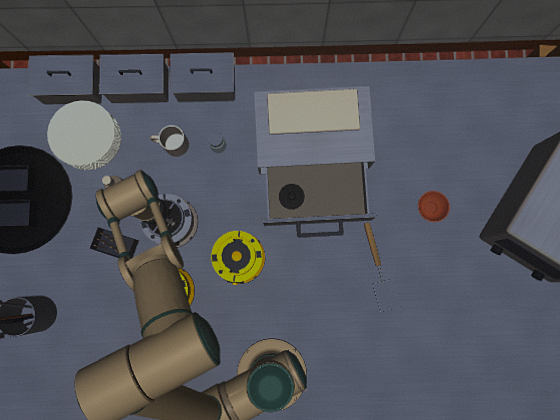

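View pics/tw_scene.png

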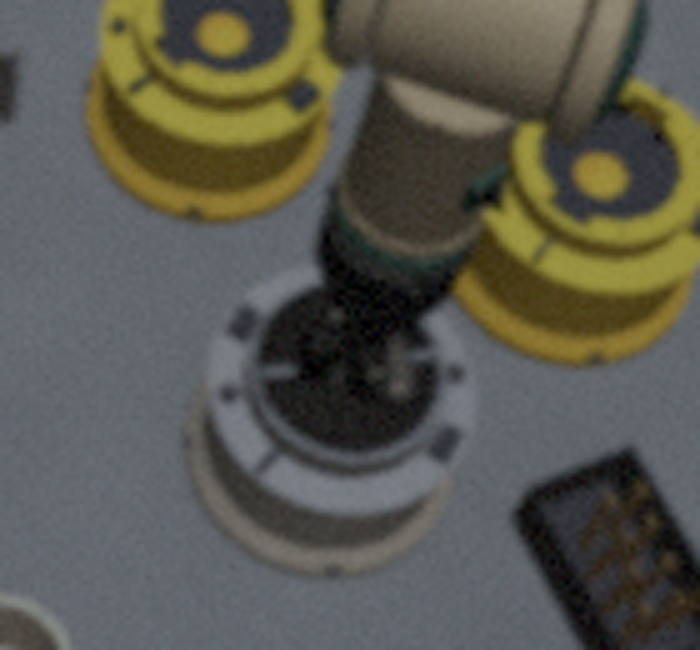

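The wrist view shows the rib at crop (385,285) pointing at the stud at (392,112). The disc is concentric with the collar, the drawer is out with the spare at (291,196) in the top view, and the bystanders look unmoved. I'll do one steady-state check, then hand in.

Run:
```python
from h import *
from rig import workorder
tell(.4784,.3101,.1364,.0735-.70+np.pi/2)
p,R,s=pose(); y=np.arctan2(R[1,1],R[0,1])
if abs(1.643-y-.698)<.1 and abs(p[2]-.1365)<.002: print(workorder.sign_off())
tell(.4784,.3101,.1364,.0735-.70+np.pi/2)
```

```text
[[0.0009, 0.0019, 0.0002], [-0.0032, 0.0031, 0.0187]]
[[0.0009, 0.0019, 0.0002], [-0.0049, -0.005, -3.1229]]
[0.4781 0.308  0.1366] [ 0.001 -0.004 -1.   ] yawy 0.963 F [-1.2 -0.8  1.4] M [-0.05  0.05  0.22] w 0.0172 t 21.03 q6 [ 0.45  0.34  1.66 -0.    1.14 -0.51]
the job is handed in; nothing more can be done
None
the job is handed in; nothing more can be done
```

I pulled the drawer to its stop and took the bar-grip lid from it. The lid went fully home in the silver grinder's collar and I twisted it about 39° clockwise. I handed in at about 21 s, still gripping it at 80 N.

**Last checks before hand-in:**
- **Twist:** the rib points at the round stud, about 1° short of 40°. It was well short of the lock click throughout.
- **Seat:** pressing down another 3 mm did not move the tool, and the tool stayed vertical. The disc top read 0.132 m against an expected 0.131 m.
- **Grip:** the jaws are closed at 17 mm on the 18 mm bar, and the pose held steady over the last camera calls.
- **Scene:** the drawer is out with the spare lid in it, and the bystanders look unmoved in the top view.

**Disagreements:**
- The first top-view fix of the collar differed from the wrist camera by about 3 mm in x and 6 mm in y. About 4 mm of the y gap came from assuming the wrong height for the ridges.
- A later close wrist view showed the seated lid about 2–3 mm off centre. I trimmed that before twisting, and the disc looked centred in the collar afterwards.
- The ring angle and drawer travel cannot be read directly. I inferred them from the twist angle, the 47 N force when the drawer hit its stop, and the pictures.

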